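# Right the solvent tins, stow them and seal the bench drawer

### The arm

A 6-joint arm with a two-finger parallel gripper is mounted at the origin on the work surface. World frame = base frame: x ahead of the robot, y to its left, z up, the work surface at z = 0. Lengths are in mm, angles in degrees, forces in N, time in s.
With the tool pointing down it reaches from about 300 to 850 mm from the base axis. Payload 4.2 kg.
Tool frame: the origin (TCP) lies on the centre line of the jaws, within the pads' length; the fingertips stand 14 mm ahead of it and the grasp point (between the pads) lies 5 mm behind it; z points along the fingers, y is the line along which they close (so a half turn about z gives the same grasp; the last joint's range is limited). The gripper opens to 91 mm and grips with 3 to 60 N. Pads are 32 mm wide; open, the fingers measure 118 mm over their backs; the gripper's body (76 mm by 178 mm) begins 60 mm behind the grasp point.
Start: joints at [68.067, 18.312, 89.639, -0, 72.044, -1.146], TCP at [204.066, 537.586, 227.976] pointing down, gripper open.
Joint ranges: [-177.97, 177.97], [-48.28, 115.42], [12.27, 149.76], [-77.06, 257.06], [2.81, 150.46], [-146.56, 146.56]. Speed limits (degrees/s): [147.25, 147.25, 180, 180, 180, 180].

### API

Orientations are given as [roll, pitch, yaw] about the fixed x, y, z axes, in that order (R = Rz(yaw) Ry(pitch) Rx(roll)).
In Python, from workcell import env gives the robot as it stands.
- The arm moves only by the tool arm_command, never from a script. Its argument "motion" is a list of rows, each an object with "offset": the shift along the tool's x, y, z in m, a list of three; "spin": the turn about the tool's z in rad. In form: [{"offset": [tx, ty, tz], "spin": spin}, ...]. A call has 1 to 5 rows; each row shifts and turns the commanded pose from where the row before left it, along the tool's axes as they then stand; what a row does not reach is not made up. A row lasts 1/8 s, in which the tool goes at most 62.5 mm and 10.7 degrees, less where a joint would pass 70% of its speed; a pose out of reach is approached as far as the arm can. A call with a gripper value outside its range is refused whole. "jaw" is the finger opening in m, from 0 to 0.0912, set as the call begins (left out, the last holds). The fingers move at their own pace and stop on an object; "newtons" is the grip in N (left out, the last holds). Time passes only in rows, so rows that do not move let the fingers close. It gives the time, the measured TCP pose, the force, the opening and the grip force at its end, in the units of the state.
- env.state(): the state, without advancing time (a new reading comes with each control period).
- env.grab_frame(name): name is "side" or "top"; returns (picture, depth): 384x512x3 uint8, blue, green, red; 384x512 float32, mm along the optical axis (not along the pixel's ray), 0 where there is no reading.
- env.camera_model(name): a dict with "fx", "fy", "cx", "cy" (pixels), "eye" and "rotation" of the camera in the world. Camera axes: x right, y down, z forward; pixel columns grow to the right and rows downward; lengths in mm; the calibration is good to about 2 mm. A picture is of the moment at which its call begins. camera_model takes no time and is no camera call.
- env.job_done(): hands the job in; it is judged then, once.
Trained networks look in the newest picture that a camera, given by its name, has taken for a name from the list of things; names that differ only in an ending like _2 or _b are one class to them, and where a whole thing is asked for, a point or a joint stands for the part that bears it (a point fixed in the world has none). Each returns a list of dicts, best first, with "score" (0 to 1); they miss things now and then, are a little off and sometimes report something else, mostly with a low value. They report only what shows in the picture. A call takes as long as a camera call.
- env.boxes_of(camera, target): "bbox" ([left, top, right, bottom] in pixels, round what is visible of it).
- env.pinpoint(camera, target): "location" ([column, row] in pixels: a listed point, or the origin of a listed thing).
The state is a dict: "time_s": time; "qpos": joint angles; "qvel": joint speeds; "effort": joint torques, N m; "ee_pos": TCP position; "ee_rot": TCP orientation; "force": force on the tool from outside, world axes, zero at the start; "torque": the same for the moment, N m; "gripper_width": finger opening in mm; "gripper_force": force on a finger pad.
Only numpy, scipy, OpenCV 4.12 (cv2) and the standard library are available. Lean on these libraries where they do the work, as an engineer would, in place of code of your own. Each camera call takes 0.05 s, during which the arm holds its last target. There are 200 camera calls.

### The job

The solvent tins have fallen over on the bench. Stand every one of them upright, cap up, in the rear compartment of the pulled-out drawer; lift the drawer's locked lid stay well clear of its catch pin, shut the lid, turn the T-handle its full quarter turn clockwise so that the lid is drawn tight on its gasket, and push the drawer back to its stop. Leave the cup, the tape roll and the meter where they are.

Things in the scene. Friction and masses are not known exactly. Their poses are not given: they have to be found in the camera images.
- tin1: Square steel solvent tin with a paper band and a tall round black screw cap; body 46 x 46 x 70 mm, cap 24 mm wide, 36 mm high, on the +z end; 0.22 kg. Lies on a flat side on the bench at first. Origin in the middle of the square body; own z runs from base (z = -35 mm) to cap (z = +35 to +71), x and y are square to the flat sides. Upright on a surface its origin is 35 mm up. Absent in some starts.
- tin2: Square steel solvent tin with a paper band and a tall round black screw cap; body 46 x 46 x 70 mm, cap 24 mm wide, 36 mm high, on the +z end; 0.22 kg. Lies on a flat side on the bench at first. Origin in the middle of the square body; own z runs from base (z = -35 mm) to cap (z = +35 to +71), x and y are square to the flat sides. Upright on a surface its origin is 35 mm up. Absent in some starts.
- tin3: Square steel solvent tin with a paper band and a tall round black screw cap; body 46 x 46 x 70 mm, cap 24 mm wide, 36 mm high, on the +z end; 0.22 kg. Lies on a flat side on the bench at first. Origin in the middle of the square body; own z runs from base (z = -35 mm) to cap (z = +35 to +71), x and y are square to the flat sides. Upright on a surface its origin is 35 mm up. Absent in some starts.
- tray (a point): Centre of the floor of the drawer's rear compartment, 16 mm above the bench. Axes are the drawer's: x away from the robot towards the lid hinge (the way it slides home), y left, z up. The compartment spans x -53 to +53, y -134 to +134 mm. Front: a divider 45 mm high; all other walls rise 104 mm above this floor. Floors are level; nothing else is in it.
- drawer (a joint): Slide of the grey sheet-steel drawer (200 x 280 mm outside): 0 pulled out at its outer stop (the start), 0.10 m home at its inner stop. About 5 N of friction; stays where left. Its rear half slides under a plywood riser shelf (400 mm wide, underside 205 mm and top 221 mm above the bench, goods on it to 241) that begins 25 mm behind the hinge line; the open lid would strike it.
- drawer_front (a point): Middle of the drawer's flat front face, 70 mm above the bench; the face is 280 mm wide, from 10 to 120 mm above the bench, 137 mm on the robot's side of tray. A black rubber gasket strip along its top stands up to 138 mm. Axes as tray; the robot side is -x. Between it and the divider lies a narrow bay for the latch's keeper: no tins there.
- lid (a joint): Hinge of the lid, a grey panel 205 x 280 x 12 mm on the drawer's rear top edge: 0 fully down, 1.5 propped open (start, upper limit). It cannot close while the stay is locked. Freed, friction (0.2 N m) holds it while steep; pushed below about 1 rad it sinks by itself, damped. It comes to rest on the raised gasket along the front edge at 0.03 to 0.04; only the latch holds it lower.
- lid_hinge (a point): Middle of the lid's hinge line, 128 mm above the bench. Axes as tray; the hinge line is its y.
- lid_edge (a point): Middle of the lid's free edge, mid-thickness, 205 mm from the hinge line; about 333 mm above the bench while open. Axes fixed to the lid: at lid = 0 as tray; x points along the lid from this edge to the hinge, z out of the lid's outer face (on top when shut, facing away from the robot when open). The latch's T-handle sticks out of the outer face.
- stay (a joint): Hinge of the lid stay, a steel bar: 0 locked, lying up from its pivot to the lid's catch pin with its hook in front of the pin; grows as it is lifted off the pin, up and over towards the robot, to 2.3. Off the pin from about 0.15; friction (0.12 N m) holds it where it is left. Well clear means 0.5 or more while the lid is still up.
- stay_knob (a point): Centre of the black ball knob (30 mm across) on a 10 mm thick stub that sticks out sideways (drawer's -y) from the stay bar; 58 mm outside the bar, 75 mm outside the drawer's side and lid's edge. It swings about stay_pivot, 86 mm from it in the drawer's x-z plane; about 167 mm above the bench when locked.
- stay_pivot (a point): Pivot of the stay on the drawer's right-hand (-y) side, 115 mm above the bench, 130 mm in front of the hinge line. Axes as tray; the stay turns about its y, lifting its rear end up and towards -x. The bar is 170 mm long, 6 mm thick.
- latch (a joint): T-handle of the lid's compression latch: open at the start (0 to 0.15), 1.57 fully turned. Grows clockwise seen from outside the lid (from above when shut). Turned with the lid on its gasket, its tongue runs under a sloping keeper and draws the lid tight; about 0.2 N m. Stays where left. It must be open while the lid comes down, or the tongue strikes the keeper.
- latch_grip (a point): Middle of the T-handle's black crossbar, 86 mm long, 18 mm wide, 18 mm high, its centre 33 mm and its top 42 mm above the lid's outer face; 145 mm from the hinge line. Own y runs along the crossbar, own z out of the lid. At latch = 0 the bar lies parallel to the hinge.
- cup: Bystander: blue open steel cup 80 mm across, 85 mm high. Origin under its centre.
- tape_roll: Bystander: red tape roll lying flat, 90 mm across, 25 mm high. Origin under its centre.
- meter: Bystander: yellow hand meter lying flat, 150 x 75 x 35 mm. Origin under its centre.

How it is judged:
By the outcome, as a careful person would: the job done as asked, in the order asked, and still so for the second after the job is handed in, with the robot touching nothing.
Of tin1, tin2, tin3 only 2 to 3 are there at a start; the rules pass over those that are not, and their reading is None.
At some moment in a run one of tin1, tin2, tin3 may be knocked a few centimetres aside while the robot is not near it.
It also fails if it takes over 210 s, if anything falls off the work surface, if the arm or the gripper's body presses on something with over 40 N, if the wrist force passes 120 N, or if a joint passes its speed limit or range.

## Working session

There is one attempt and no reset: what is moved stays moved. The work goes in short steps, Python scripts to look and compute and a tool call to move; the robot and the scene stay as the last step left them, time stands still between calls to the robot, and variables do not carry over. Pictures are saved under pics/ and viewed, at most 14 in all, crops included, and the job is handed in when it is done.

Besides the shell and the picture viewer there is one more tool, called after "Emit:" as a command line: name --argument value ..., lists and objects as JSON in quotes. arm_command: Moves the arm, as the interface text tells. Its arguments: {"type":"object","properties":{"motion":{"type":"array"},"jaw":{"type":"number"},"newtons":{"type":"number"}},"required":["motion"]}

```bash
mkdir -p pics; cat > h.py <<'E'
import numpy as np, cv2
from workcell import env
from scipy.spatial.transform import Rotation as R
def ray(c,px,depth):
    m=env.camera_model(c); p=np.array([(px[0]-m['cx'])/m['fx'],(px[1]-m['cy'])/m['fy'],1.])*depth
    return np.array(m['rotation'])@p+np.array(m['eye'])
def onz(c,px,z):
    m=env.camera_model(c); e=np.array(m['eye']); d=ray(c,px,1.)-e
    return e+d*(z-e[2])/d[2]
def cloud(c,depth):
    m=env.camera_model(c); v,u=np.mgrid[:384,:512]
    p=np.stack([(u-m['cx'])/m['fx']*depth,(v-m['cy'])/m['fy']*depth,depth],-1)
    return p@np.array(m['rotation']).T+np.array(m['eye'])
def proj(c,p):
    m=env.camera_model(c); q=np.array(m['rotation']).T@(np.array(p)-np.array(m['eye']))
    return [q[0]/q[2]*m['fx']+m['cx'],q[1]/q[2]*m['fy']+m['cy'],q[2]]
E
python3 - <<'E'
from h import *
np.set_printoptions(precision=1,suppress=True)
for c in('top','side'):
    im,d=env.grab_frame(c); cv2.imwrite(f'pics/{c}0.png',im); np.save(f'{c}0.npy',d)
    m=env.camera_model(c); print(c,m['eye'],np.array(m['rotation']).tolist(),m['fx'])
    P=cloud(c,d)
    for t in('tin1','tray','drawer_front','lid_hinge','lid_edge','stay_knob','stay_pivot','latch_grip','cup','tape_roll','meter'):
        for r in env.pinpoint(c,t)[:4]:
            u,v=np.round(r['location']).astype(int); ok=0<=u<512 and 0<=v<384
            print(t,round(r['score'],2),r['location'],P[v,u] if ok else None)
print(env.state())
E
```

```text
top [ 372.8 -103.  1501.8] [-171.63281728241788, 1.2972464674446549, -91.33994698995855] 465.36451084033615Traceback (most recent call last):
  File "<stdin>", line 6, in <module>
  File "h.py", line 13, in cloud
    return p@np.array(m['rotation']).T+np.array(m['eye'])
           ~~~~~~~~~~~~~~~~~~~~~~~~~~~^~~~~~~~~~~~~~~~~~~
ValueError: operands could not be broadcast together with shapes (384,512) (3,)
```

```bash
sed -i "s/np.array(m\['rotation'\])/R.from_euler('xyz',m['rotation'],degrees=True).as_matrix()/" h.py
python3 - <<'E'
from h import *
np.set_printoptions(precision=1,suppress=True)
for c in('top','side'):
    im,d=env.grab_frame(c); cv2.imwrite(f'pics/{c}0.png',im); np.save(f'{c}0.npy',d)
    m=env.camera_model(c); print(c,m['eye'],m['rotation'],m['fx'])
    P=cloud(c,d)
    for t in('tin1','tray','drawer_front','lid_hinge','lid_edge','stay_knob','stay_pivot','latch_grip','cup','tape_roll','meter'):
        for r in env.pinpoint(c,t)[:4]:
            u,v=np.round(r['location']).astype(int); ok=0<=u<512 and 0<=v<384
            print(t,round(r['score'],2),np.array(r['location']),P[v,u] if ok else None)
print(env.state())
E
```

```text
top [ 372.8 -103.  1501.8] [-171.6    1.3  -91.3] 465.36451084033615
tin1 0.94 [148.8 201.3] [575.  264.7  49.7]
tin1 0.74 [117.2 245. ] [439. 365.  46.]
tin1 0.65 [182.7 145.7] [763.2 165.3   1.3]
tin1 0.57 [173.2 235.6] [462.6 188.1  49.8]
tray 0.7 [298.7 202.4] [ 564.2 -211.6   12.2]
tray 0.31 [172.4 237.5] [456.8 192.5  43.6]
drawer_front 0.63 [300.3 242.4] [ 430.4 -200.9  139.5]
lid_hinge 0.87 [297.4 178.1] [ 620.1 -199.2  137.8]
lid_hinge 0.24 [302.9 167.3] [ 613.6 -202.   329.3]
lid_edge 0.66 [304.4 166.3] [ 615.8 -204.6  330.9]
stay_knob 0.59 [375.3 201.2] [ 540.5 -416.8  174.6]
stay_knob 0.55 [149.  196.9] [587.5 264.4  51.5]
stay_pivot 0.61 [349.6 224.2] [ 479.7 -349.6  133. ]
stay_pivot 0.45 [374.4 199.1] [ 545.6 -413.1  179.7]
latch_grip 0.81 [303.9 155.6] [ 652.6 -209.6  284.4]
latch_grip 0.6 [304.  168.2] [ 610.7 -204.4  330.5]
cup 0.62 [176.6 144.8] [767.  185.2   2.1]
cup 0.61 [348.  249.8] [ 407.1 -362.4    3.1]
cup 0.47 [302.6 166.2] [ 615.3 -201.8  333.7]
tape_roll 0.7 [180.  142.3] [777.8 175.8  -1.2]
tape_roll 0.43 [295.4 178.7] [ 619.3 -193.9  126.4]
meter 0.93 
[... 489 characters left out ...]
.5  124.6]
stay_pivot 0.4 [290.9 203. ] [ 617.2 -200.6  132.9]
latch_grip 0.55 [300.3 164.4] [ 605.3 -237.5  328.2]
cup 0.61 [278.2 290. ] [ 374.3 -387.3   35.9]
cup 0.42 [291.5 157.7] [ 609.3 -198.2  329.5]
tape_roll 0.63 [250.7 168.8] [768.3 193.9  -2. ]
tape_roll 0.49 [277.2 235.1] [ 550.9 -201.9   15.9]
{'time_s': 1.25, 'qpos': array([68.1, 18.3, 89.6,  0. , 72. , -1.1]), 'qvel': array([ 0.1,  0.1, -0.1,  0.1, -0. ,  0. ]), 'effort': array([  0. , -41.2, -23.2,   0.1,   0. ,   0. ]), 'ee_pos': array([204.1, 537.6, 228. ]), 'ee_rot': array([180. ,  -0. , 159.2]), 'force': array([-0.9, -0.7,  0.8]), 'torque': array([-0., -0., -0.]), 'gripper_force': 0.0, 'gripper_width': 90.99212695993896}
```

View pics/top0.png

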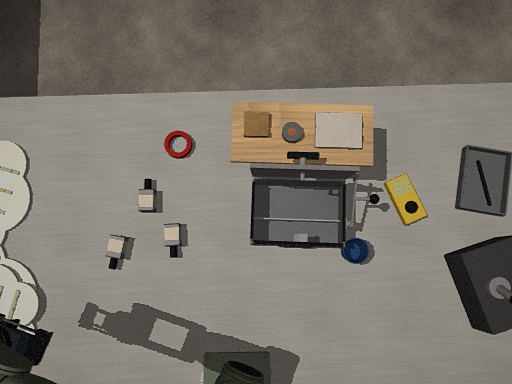

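View pics/side0.png

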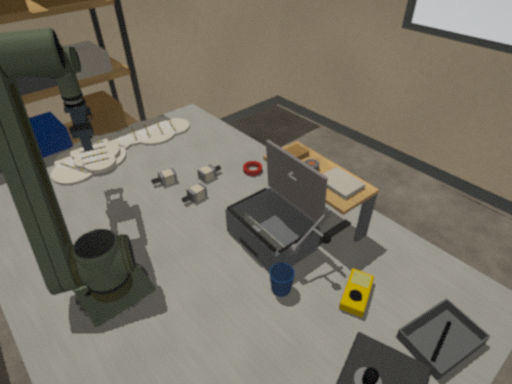

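```bash
cat > tins.py <<'E'
from h import *
def tins(d,reg=(300,700,100,450)):
    P=cloud('top',d); out=[]
    x,y,z=P[...,0],P[...,1],P[...,2]
    reg_m=(x>reg[0])&(x<reg[1])&(y>reg[2])&(y<reg[3])&(d>0)
    m=(reg_m&(z>14)&(z<60)).astype(np.uint8)
    n,l,s,_=cv2.connectedComponentsWithStats(m,connectivity=8)
    for i in range(1,n):
        if s[i,4]<100: continue
        q=P[l==i]; b=q[(q[:,2]>41)]; c=q[(q[:,2]>26)&(q[:,2]<38)]
        if len(b)<40: continue
        r=cv2.minAreaRect(b[:,:2].astype(np.float32)); ctr=np.array(r[0]); bx=cv2.boxPoints(r)
        e=[bx[1]-bx[0],bx[2]-bx[1]]; ax=e[np.argmax([np.linalg.norm(v) for v in e])]; ax=ax/np.linalg.norm(ax)
        allr=cv2.minAreaRect(q[:,:2].astype(np.float32))
        # cap points: beyond the body along the axis
        t=(q[:,:2]-ctr)@ax; far=q[abs(t)>42]
        sg=np.sign(np.sum(np.sign((far[:,:2]-ctr)@ax))); ax=ax*sg
        t=(q[:,:2]-ctr)@ax
        cap=q[t>42]
        out.append((ctr,ax)); print('body',ctr,r[1],'ang',np.degrees(np.arctan2(ax[1],ax[0])),'zt',np.median(b[:,2]),'t',t.min(),t.max(),'capctr',cap[:,:2].mean(0),len(cap),'nbody',len(b))
    return out
E
python3 - <<'E'
from tins import *
np.set_printoptions(precision=1,suppress=True)
d=np.load('top0.npy'); tins(d)
P=cloud('top',d);x,y,z=P[...,0],P[...,1],P[...,2]
def st(n,m): 
    q=P[m&(d>0)]; print(n,len(q),np.percentile(q,[1,50,99],axis=0) if len(q) else '')
st('lid top',(x>560)&(x<660)&(z>322)&(z<345)&(y>-380)&(y<-20))
st('floor',(x>505)&(x<605)&(y>-330)&(y<-70)&(z<22)&(z>10))
st('frontgasket',(x>400)&(x<450)&(z>128)&(z<145)&(y>-360)&(y<-40))
st('shelf',(x>630)&(z>212)&(z<230)&(y>-420)&(y<20))
st('goods',(x>630)&(z>232)&(z<260)&(y>-420)&(y<20))
st('knob',(x>500)&(x<580)&(y<-395)&(y>-450)&(z>140))
st('cup',(x>330)&(x<460)&(y<-310)&(y>-420)&(z>75)&(z<95))
st('latch',(x>630)&(x<680)&(y<-130)&(y>-280)&(z>260)&(z<300))
E
```

```text
body [580.7 275.2] (70.24764251708984, 47.191429138183594) ang 0.7193420102277656 zt 46.24345224079582 t -35.50797687108401 69.58798028532536 capctr [636.3 273. ] 60 nbody 304
body [451.8 193. ] (103.26657104492188, 47.126564025878906) ang 2.538218567912939 zt 46.21259345329554 t -54.37672891762218 51.80731004232808 capctr [498.7 192.6] 52 nbody 316
body [435.  370.5] (48.951629638671875, 69.9461669921875) ang 167.68466932188971 zt 46.10678112778817 t -34.97309847554197 70.79381994548785 capctr [379.6 381.9] 72 nbody 316
lid top 570 [[ 601.  -342.3  323.2]
 [ 613.2 -204.3  332.5]
 [ 626.8  -68.8  338.1]]
floor 2233 [[ 506.8 -327.4   10.3]
 [ 557.2 -205.5   15.8]
 [ 603.9  -72.7   21.6]]
frontgasket 335 [[ 416.2 -330.9  128.4]
 [ 427.7 -200.9  137.1]
 [ 444.2  -65.2  143.1]]
shelf 5709 [[ 640.6 -410.7  214.3]
 [ 719.8 -188.   220.9]
 [ 826.1  -14.5  227.3]]
goods 2571 [[ 685.7 -373.9  233. ]
 [ 740.7 -273.9  239.6]
 [ 790.9  -51.8  246.9]]
knob 96 [[ 534.8 -429.2  162.8]
 [ 547.1 -412.6  175.6]
 [ 560.8 -395.5  185.8]]
cup 141 [[ 365.8 -408.7   76. ]
 [ 411.6 -375.    84.3]
 [ 455.2 -323.1   92. ]]
latch 282 [[ 631.  -249.6  270.6]
 [ 653.3 -207.1  284.1]
 [ 664.7 -164.6  291.7]]
```

```bash
python3 - <<'E'
from h import *
np.set_printoptions(precision=2,suppress=True)
d=np.load('top0.npy')
P=cloud('top',d);x,y,z=P[...,0],P[...,1],P[...,2]
def line(n,m):
    q=P[m&(d>0)]; vx,vy,x0,y0=cv2.fitLine(q[:,:2].astype(np.float32),cv2.DIST_HUBER,0,.01,.01).ravel()
    print(n,np.degrees(np.arctan2(vy,vx)),x0,y0,len(q))
line('lid',(x>560)&(x<660)&(z>322)&(z<345)&(y>-335)&(y<-75))
line('gasket',(x>400)&(x<450)&(z>128)&(z<145)&(y>-325)&(y<-70))
line('divider',(x>470)&(x<530)&(z>50)&(z<70)&(y>-325)&(y<-80))
q=P[(abs(x-455)<70)&(abs(y-193)<50)&(z>12)&(z<60)]
for a,b in((397,425),(425,440),(440,470),(470,505)):
    s=q[(q[:,0]>a)&(q[:,0]<b)]; h=s[s[:,2]>np.percentile(s[:,2],30)]; print(a,len(s),np.percentile(h,[2,50,98],axis=0).ravel())
b=q[(q[:,0]>436)&(q[:,2]>41)]; print(cv2.minAreaRect(b[:,:2].astype(np.float32)))
E
```

```text
lid 86.69676 613.32935 -204.28961 526
gasket 86.59184 427.32034 -198.80418 317
divider 86.60569 503.91925 -204.46292 128
397 71 [397.87 181.37  29.78 410.26 190.76  34.45 422.58 201.1   38.95]
425 62 [425.62 169.77  32.46 434.89 191.5   43.75 438.39 213.87  50.44]
440 161 [441.05 170.25  43.63 454.95 192.44  47.07 469.4  214.25  51.14]
470 178 [472.02 172.6   44.05 485.42 192.4   47.02 503.15 217.47  54.1 ]
((469.8835754394531, 193.8059539794922), (67.12187957763672, 47.126564025878906), 2.538224935531616)
```

```bash
cat > plan.py <<'E'
from h import *
import json
def plan(wps,start=None):
    """wps: (x,y,z,yaw,maxstep mm); prints rows in tool axes"""
    s=env.state(); cur=np.array(start if start else [*s['ee_pos'],s['ee_rot'][2]]); rows=[]
    for w in wps:
        d=np.array(w[:4])-cur; d[3]=(d[3]+180)%360-180; st=w[4] if len(w)>4 else 55
        n=max(1,int(np.ceil(max(np.linalg.norm(d[:3])/st,abs(d[3])/10-1e-6))))
        for i in range(n):
            a=np.radians(cur[3]); tgt=cur+d/n
            tx=d[0]/n*np.cos(a)+d[1]/n*np.sin(a); ty=d[0]/n*np.sin(a)-d[1]/n*np.cos(a)
            rows.append({"offset":[round(tx/1000,4)+0,round(ty/1000,4)+0,round(-d[2]/n/1000,4)+0],"spin":round(-np.radians(d[3]/n),3)+0}); cur=tgt
    for i in range(0,len(rows),5): print(json.dumps(rows[i:i+5]))
def arc(ctr,ang,sgn_yaw,s=97,step=15):
    """waypoints swinging a lying tin upright about its lower base edge"""
    c=np.array(ctr); a=np.array([np.cos(np.radians(ang)),np.sin(np.radians(ang))]); b=c-35*a
    o=[]
    for f in np.radians(np.arange(step,91,step)):
        h=s*np.cos(f)-23*np.sin(f); v=s*np.sin(f)+23*np.cos(f); o.append((*(b+h*a),v-5,sgn_yaw,20))
    return o
E
python3 - <<'E'
from plan import *
c=(435,370.5); g=(435-62*.978,370.5+62*.208)
plan([(*g,80,168,55),(*g,18,168,31)])
print(); plan(arc(c,168,168),start=[*g,18,168])
E
```

```text
[{"offset": [-0.0428, -0.0167, 0.0296], "spin": -0.031}, {"offset": [-0.0423, -0.018, 0.0296], "spin": -0.031}, {"offset": [-0.0417, -0.0193, 0.0296], "spin": -0.031}, {"offset": [-0.0411, -0.0206, 0.0296], "spin": -0.031}, {"offset": [-0.0404, -0.0219, 0.0296], "spin": -0.031}]
[{"offset": [0.0, 0.0, 0.031], "spin": 0.0}, {"offset": [0.0, 0.0, 0.031], "spin": 0.0}]

[{"offset": [-0.0046, 0.0, -0.0122], "spin": 0.0}, {"offset": [-0.0046, 0.0, -0.0122], "spin": 0.0}, {"offset": [-0.0076, 0.0, -0.0105], "spin": 0.0}, {"offset": [-0.0076, 0.0, -0.0105], "spin": 0.0}, {"offset": [-0.0101, 0.0, -0.0082], "spin": 0.0}]
[{"offset": [-0.0101, 0.0, -0.0082], "spin": 0.0}, {"offset": [-0.0119, 0.0, -0.0053], "spin": 0.0}, {"offset": [-0.0119, 0.0, -0.0053], "spin": 0.0}, {"offset": [-0.0128, 0.0, -0.0021], "spin": 0.0}, {"offset": [-0.0128, 0.0, -0.0021], "spin": 0.0}]
[{"offset": [-0.0129, 0.0, 0.0013], "spin": 0.0}, {"offset": [-0.0129, 0.0, 0.0013], "spin": 0.0}]
```

Emit:
arm_command --motion '[{"offset": [-0.043, -0.017, 0.03], "spin": -0.031}, {"offset": [-0.042, -0.018, 0.03], "spin": -0.031}, {"offset": [-0.042, -0.019, 0.03], "spin": -0.031}, {"offset": [-0.041, -0.021, 0.03], "spin": -0.031}, {"offset": [-0.04, -0.022, 0.028], "spin": -0.031}]' --jaw 0.07

```text
time_s: 1.88
ee_pos: [375.2, 382.2, 79.2]
ee_rot: [180.0, 0.0, 168.2]
force: [0.6, 0.3, 0.6]
gripper_width: 69.9
gripper_force: 0.0
```

Emit:
arm_command --motion '[{"offset": [0, 0, 0.0], "spin": 0}, {"offset": [0, 0, 0.031], "spin": 0}, {"offset": [0, 0, 0.031], "spin": 0}, {"offset": [0, 0, 0], "spin": 0}, {"offset": [0, 0, 0], "spin": 0}]'

```text
time_s: 2.5
ee_pos: [374.5, 384.4, 19.2]
ee_rot: [179.9, 0.1, 168.1]
force: [-0.8, -0.5, -0.0]
gripper_width: 70.1
gripper_force: 0.0
```

Emit:
arm_command --motion '[{"offset": [0, 0, 0], "spin": 0}, {"offset": [0, 0, 0], "spin": 0}, {"offset": [0, 0, 0], "spin": 0}, {"offset": [0, 0, 0], "spin": 0}, {"offset": [0, 0, 0], "spin": 0}]' --jaw 0.01 --newtons 4

```text
time_s: 3.12
ee_pos: [374.3, 383.4, 18.1]
ee_rot: [180.0, 0.0, 168.1]
force: [0.6, 0.7, 0.4]
gripper_width: 24.4
gripper_force: 4.0
```

Grip is on the cap (24 mm). Swing it up.

Emit:
arm_command --motion '[{"offset": [-0.005, 0.0, -0.012], "spin": 0.0}, {"offset": [-0.005, 0.0, -0.012], "spin": 0.0}, {"offset": [-0.008, 0.0, -0.0105], "spin": 0.0}, {"offset": [-0.008, 0.0, -0.0105], "spin": 0.0}, {"offset": [-0.01, 0.0, -0.008], "spin": 0.0}]'

```text
time_s: 3.75
ee_pos: [410.0, 375.7, 71.9]
ee_rot: [180.0, 0.0, 168.1]
force: [-0.7, 1.4, -0.6]
gripper_width: 23.9
gripper_force: 4.0
```

Emit:
arm_command --motion '[{"offset": [-0.01, 0.0, -0.008], "spin": 0.0}, {"offset": [-0.012, 0.0, -0.005], "spin": 0.0}, {"offset": [-0.012, 0.0, -0.005], "spin": 0.0}, {"offset": [-0.013, 0.0, -0.002], "spin": 0.0}, {"offset": [-0.013, 0.0, -0.002], "spin": 0.0}]'

```text
time_s: 4.38
ee_pos: [468.8, 362.9, 92.7]
ee_rot: [-180.0, -0.0, 168.1]
force: [-1.1, 0.1, -1.9]
gripper_width: 23.9
gripper_force: 4.0
```

Emit:
arm_command --motion '[{"offset": [-0.013, 0.0, 0.001], "spin": 0.0}, {"offset": [-0.011, 0.0, 0.001], "spin": 0.0}, {"offset": [0, 0, 0], "spin": 0}, {"offset": [0, 0, 0], "spin": 0}]'

```text
time_s: 4.88
ee_pos: [491.7, 358.4, 91.0]
ee_rot: [180.0, 0.0, 168.1]
force: [0.8, -1.0, 0.4]
gripper_width: 23.8
gripper_force: 4.0
```

```bash
python3 - <<'E'
from h import *
im,d=env.grab_frame('side'); im=im[130:230,120:260]; cv2.imwrite('pics/s1.png',cv2.resize(im,None,fx=5,fy=5,interpolation=cv2.INTER_CUBIC))
E
```

```text
(no output)
```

View pics/s1.png

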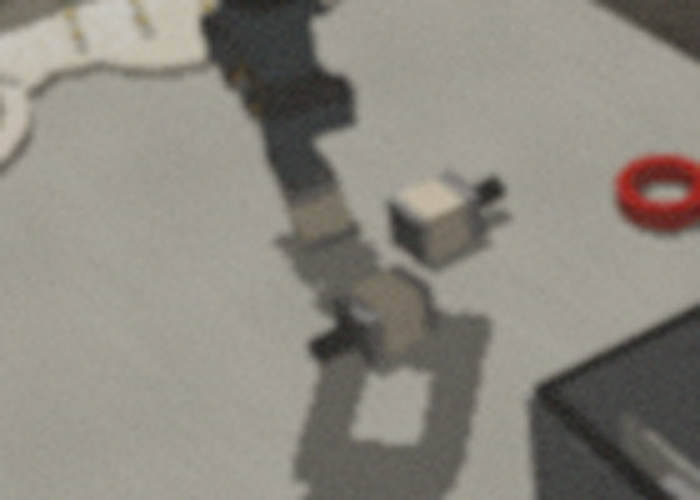

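```bash
python3 - <<'E'
from plan import *
s=[491.7,358.4,91.0,168.1]
plan([(491.7,358.4,246,168.1,40),(540,-253,246,176.65,45)],start=s)
E
```

```text
[{"offset": [0.0, 0.0, -0.0388], "spin": 0.0}, {"offset": [0.0, 0.0, -0.0388], "spin": 0.0}, {"offset": [0.0, 0.0, -0.0388], "spin": 0.0}, {"offset": [0.0, 0.0, -0.0388], "spin": 0.0}, {"offset": [-0.0124, -0.042, 0.0], "spin": -0.011}]
[{"offset": [-0.0119, -0.0422, 0.0], "spin": -0.011}, {"offset": [-0.0115, -0.0423, 0.0], "spin": -0.011}, {"offset": [-0.011, -0.0424, 0.0], "spin": -0.011}, {"offset": [-0.0106, -0.0425, 0.0], "spin": -0.011}, {"offset": [-0.0101, -0.0426, 0.0], "spin": -0.011}]
[{"offset": [-0.0097, -0.0427, 0.0], "spin": -0.011}, {"offset": [-0.0092, -0.0428, 0.0], "spin": -0.011}, {"offset": [-0.0088, -0.0429, 0.0], "spin": -0.011}, {"offset": [-0.0083, -0.043, 0.0], "spin": -0.011}, {"offset": [-0.0078, -0.0431, 0.0], "spin": -0.011}]
[{"offset": [-0.0074, -0.0432, 0.0], "spin": -0.011}, {"offset": [-0.0069, -0.0433, 0.0], "spin": -0.011}, {"offset": [-0.0065, -0.0433, 0.0], "spin": -0.011}]
```

Emit:
arm_command --motion '[{"offset": [0, 0, 0.001], "spin": 0}, {"offset": [0, 0, 0], "spin": 0}]'

```text
time_s: 5.18
ee_pos: [491.7, 358.6, 90.8]
ee_rot: [180.0, 0.1, 168.1]
force: [1.2, -1.8, 5.0]
gripper_width: 23.8
gripper_force: 4.0
```

Emit:
arm_command --motion '[{"offset": [0, 0, 0], "spin": 0}, {"offset": [0, 0, 0], "spin": 0}, {"offset": [0, 0, 0], "spin": 0}, {"offset": [0, 0, -0.02], "spin": 0}, {"offset": [0, 0, -0.035], "spin": 0}]' --newtons 25

```text
time_s: 5.8
ee_pos: [489.6, 357.7, 143.2]
ee_rot: [-179.8, -0.3, 168.1]
force: [0.4, 0.8, -1.6]
gripper_width: 23.1
gripper_force: 25.0
```

Emit:
arm_command --motion '[{"offset": [0, 0, -0.035], "spin": 0}, {"offset": [0, 0, -0.035], "spin": 0}, {"offset": [0, 0, -0.03], "spin": 0}]'

```text
time_s: 6.18
ee_pos: [490.7, 358.5, 245.3]
ee_rot: [-180.0, -0.1, 168.1]
force: [0.1, 0.6, -2.9]
gripper_width: 23.3
gripper_force: 25.0
```

Emit:
arm_command --motion '[{"offset": [-0.012, -0.042, 0.0], "spin": -0.011}, {"offset": [-0.012, -0.042, 0.0], "spin": -0.011}, {"offset": [-0.012, -0.042, 0.0], "spin": -0.011}, {"offset": [-0.011, -0.042, 0.0], "spin": -0.011}, {"offset": [-0.011, -0.043, 0.0], "spin": -0.011}]'

```text
time_s: 6.8
ee_pos: [508.6, 139.2, 244.0]
ee_rot: [-180.0, -0.1, 171.3]
force: [1.0, 0.3, -1.9]
gripper_width: 23.3
gripper_force: 25.0
```

Emit:
arm_command --motion '[{"offset": [-0.01, -0.043, 0.0], "spin": -0.011}, {"offset": [-0.01, -0.043, 0.0], "spin": -0.011}, {"offset": [-0.009, -0.043, 0.0], "spin": -0.011}, {"offset": [-0.009, -0.043, 0.0], "spin": -0.011}, {"offset": [-0.008, -0.043, 0.0], "spin": -0.011}]'

```text
time_s: 7.42
ee_pos: [526.4, -79.7, 243.9]
ee_rot: [179.9, -0.1, 174.4]
force: [0.3, -0.0, -1.9]
gripper_width: 23.5
gripper_force: 25.0
```

Emit:
arm_command --motion '[{"offset": [-0.008, -0.043, 0.0], "spin": -0.011}, {"offset": [-0.007, -0.043, 0.0], "spin": -0.011}, {"offset": [-0.007, -0.043, 0.0], "spin": -0.011}, {"offset": [-0.006, -0.043, 0.0], "spin": -0.011}, {"offset": [0, 0, 0], "spin": 0}]'

```text
time_s: 8.05
ee_pos: [540.6, -254.7, 243.3]
ee_rot: [179.9, -0.1, 176.7]
force: [0.1, 0.4, -2.3]
gripper_width: 23.5
gripper_force: 25.0
```

```bash
python3 - <<'E'
from plan import *
print(env.state()['ee_pos'],env.state()['ee_rot'])
plan([(540,-253,230,176.65,30)])
im,d=env.grab_frame('side'); im=im[110:290,180:360]; cv2.imwrite('pics/s2.png',cv2.resize(im,None,fx=3,fy=3,interpolation=cv2.INTER_CUBIC))
im,d=env.grab_frame('top'); cv2.imwrite('pics/t2.png',im); from tins import tins; tins(d)
E
```

```text
[ 540.55645126 -254.67451386  243.33353954] [ 1.79948873e+02 -1.23252277e-01  1.76729707e+02]
[{"offset": [0.0007, 0.0016, 0.0133], "spin": 0.001}]
body [583.89807129 275.29953003] (47.73451614379883, 75.48731231689453) ang -0.42875483255750013 zt 46.213961162735814 t -39.320441978099836 67.33776290254967 capctr [638.4495334  273.04994184] 53 nbody 313
body [468.47058105 194.06016541] (70.324462890625, 47.822261810302734) ang -177.45669916346532 zt 45.719921574176055 t -35.16219398888118 71.04661581819244 capctr [411.70226408 190.09807978] 76 nbody 324
```

View pics/s2.png

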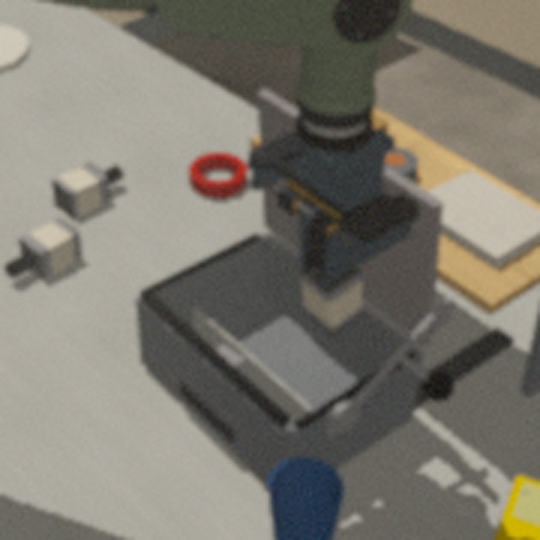

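Emit:
arm_command --motion '[{"offset": [0.001, 0.001, 0.03], "spin": 0}, {"offset": [0, 0, 0.035], "spin": 0}, {"offset": [0, 0, 0.035], "spin": 0}, {"offset": [0, 0, 0.02], "spin": 0}, {"offset": [0, 0, 0.01], "spin": 0}]'

```text
time_s: 8.78
ee_pos: [539.5, -249.7, 113.6]
ee_rot: [179.9, -0.1, 177.0]
force: [-0.4, -0.2, -2.5]
gripper_width: 23.2
gripper_force: 25.0
```

Emit:
arm_command --motion '[{"offset": [0, 0, 0.003], "spin": 0}, {"offset": [0, 0, 0.002], "spin": 0}, {"offset": [0, 0, 0], "spin": 0}]'

```text
time_s: 9.15
ee_pos: [540.5, -251.7, 110.6]
ee_rot: [-180.0, 0.1, 176.9]
force: [0.2, -0.6, -2.3]
gripper_width: 23.4
gripper_force: 25.0
```

Emit:
arm_command --motion '[{"offset": [0, 0, 0.002], "spin": 0}, {"offset": [0, 0, 0.002], "spin": 0}, {"offset": [0, 0, 0], "spin": 0}]'

```text
time_s: 9.52
ee_pos: [540.6, -251.8, 106.8]
ee_rot: [-180.0, 0.1, 176.9]
force: [-0.0, 1.1, 3.6]
gripper_width: 23.4
gripper_force: 25.0
```

```bash
python3 - <<'E'
from plan import *
plan([(540.6,-251.8,222,176.9,60),(406.6,191.3,150,182.5,55),(406.6,191.3,18,182.5,40)])
E
```

```text
[{"offset": [0.0, 0.0, -0.0576], "spin": 0.0}, {"offset": [0.0, 0.0, -0.0576], "spin": 0.0}, {"offset": [0.0175, 0.0484, 0.008], "spin": -0.011}, {"offset": [0.017, 0.0485, 0.008], "spin": -0.011}, {"offset": [0.0165, 0.0487, 0.008], "spin": -0.011}]
[{"offset": [0.0159, 0.0489, 0.008], "spin": -0.011}, {"offset": [0.0154, 0.0491, 0.008], "spin": -0.011}, {"offset": [0.0149, 0.0492, 0.008], "spin": -0.011}, {"offset": [0.0143, 0.0494, 0.008], "spin": -0.011}, {"offset": [0.0138, 0.0495, 0.008], "spin": -0.011}]
[{"offset": [0.0133, 0.0497, 0.008], "spin": -0.011}, {"offset": [0.0, 0.0, 0.033], "spin": 0.0}, {"offset": [0.0, 0.0, 0.033], "spin": 0.0}, {"offset": [0.0, 0.0, 0.033], "spin": 0.0}, {"offset": [0.0, 0.0, 0.033], "spin": 0.0}]
```

Emit:
arm_command --motion '[{"offset": [0, 0, 0], "spin": 0}, {"offset": [0, 0, 0], "spin": 0}, {"offset": [0, 0, 0], "spin": 0}, {"offset": [0, 0, 0], "spin": 0}]' --jaw 0.045

```text
time_s: 10.02
ee_pos: [540.1, -251.5, 105.8]
ee_rot: [180.0, -0.0, 176.9]
force: [0.4, 0.0, 0.3]
gripper_width: 45.2
gripper_force: 0.0
```

Emit:
arm_command --motion '[{"offset": [0, 0, -0.02], "spin": 0}, {"offset": [0, 0, -0.045], "spin": 0}, {"offset": [0, 0, -0.05], "spin": 0}]'

```text
time_s: 10.4
ee_pos: [539.7, -251.4, 221.5]
ee_rot: [180.0, -0.1, 176.9]
force: [0.1, -0.2, -0.4]
gripper_width: 44.8
gripper_force: 0.0
```

Emit:
arm_command --motion '[{"offset": [0.0175, 0.0485, 0.008], "spin": -0.011}, {"offset": [0.017, 0.0485, 0.008], "spin": -0.011}, {"offset": [0.0165, 0.0485, 0.008], "spin": -0.011}, {"offset": [0.016, 0.049, 0.008], "spin": -0.011}, {"offset": [0.0155, 0.049, 0.008], "spin": -0.011}]' --jaw 0.06

```text
time_s: 11.02
ee_pos: [464.8, -4.1, 180.8]
ee_rot: [180.0, 0.0, -179.9]
force: [0.2, -0.4, -0.2]
gripper_width: 60.0
gripper_force: 0.0
```

Emit:
arm_command --motion '[{"offset": [0.015, 0.049, 0.008], "spin": -0.011}, {"offset": [0.0145, 0.0495, 0.008], "spin": -0.011}, {"offset": [0.014, 0.0495, 0.008], "spin": -0.011}, {"offset": [0.0135, 0.05, 0.008], "spin": -0.011}, {"offset": [0, 0, 0], "spin": 0}]'

```text
time_s: 11.65
ee_pos: [403.6, 193.8, 148.5]
ee_rot: [180.0, -0.1, -177.1]
force: [1.1, -1.2, 0.5]
gripper_width: 59.8
gripper_force: 0.0
```

```bash
python3 - <<'E'
from plan import *
from tins import tins
im,d=env.grab_frame('top'); cv2.imwrite('pics/t3.png',im); tins(d,(380,700,120,450))
for r in env.pinpoint('side','tin1') if env.grab_frame('side') else 0: print(r)
P=cloud('top',d); x,y,z=P[...,0],P[...,1],P[...,2]
q=P[(x>510)&(x<580)&(y<-200)&(y>-310)&(z>70)&(z<130)]; print('placed',len(q),np.percentile(q,[2,50,98],axis=0))
plan([(406.6,191.3,18,182.5,40)])
E
```

```text
body [580.89532471 275.48760986] (46.637508392333984, 69.23045349121094) ang -0.10678510574856294 zt 45.70711767316675 t -35.55871275392259 69.53952356828324 capctr [636.68219354 273.21316054] 60 nbody 306
body [479.18096924 194.10144043] (48.15206527709961, 47.71959686279297) ang 0.0 zt 45.75510030275575 t 0.0 0.0 capctr [nan nan] 0 nbody 214
{'location': [289.4, 236.5], 'score': 0.9}
{'location': [194.2, 191.5], 'score': 0.84}
{'location': [204.6, 172.2], 'score': 0.84}
{'location': [292.0, 201.5], 'score': 0.34}
placed 233 [[ 534.61196338 -276.93376645   78.31096619]
 [ 553.76719828 -251.93592479   86.73697038]
 [ 578.50284801 -231.42978959  125.71614307]]
[{"offset": [-0.0004, 0.0001, 0.0328], "spin": 0.0}, {"offset": [-0.0004, 0.0001, 0.0328], "spin": 0.0}, {"offset": [-0.0004, 0.0001, 0.0328], "spin": 0.0}, {"offset": [-0.0004, 0.0001, 0.0328], "spin": 0.0}]tins.py:20: RuntimeWarning: Mean of empty slice.
  out.append((ctr,ax)); print('body',ctr,r[1],'ang',np.degrees(np.arctan2(ax[1],ax[0])),'zt',np.median(b[:,2]),'t',t.min(),t.max(),'capctr',cap[:,:2].mean(0),len(cap),'nbody',len(b))
  ret = um.true_divide(
```

Emit:
arm_command --motion '[{"offset": [0, 0, 0.033], "spin": 0}, {"offset": [-0.001, 0, 0.033], "spin": 0}, {"offset": [0, 0, 0.033], "spin": 0}, {"offset": [0, 0, 0.0315], "spin": 0}, {"offset": [0, 0, 0], "spin": 0}]'

```text
time_s: 12.42
ee_pos: [405.1, 189.6, 17.2]
ee_rot: [-179.9, -0.2, -177.5]
force: [0.7, 0.8, 0.4]
gripper_width: 60.0
gripper_force: 0.0
```

Emit:
arm_command --motion '[{"offset": [0, 0, 0], "spin": 0}, {"offset": [0, 0, 0], "spin": 0}, {"offset": [0, 0, 0], "spin": 0}, {"offset": [0, 0, 0], "spin": 0}, {"offset": [0, 0, 0], "spin": 0}]' --jaw 0.01 --newtons 4

```text
time_s: 13.05
ee_pos: [406.2, 191.8, 18.9]
ee_rot: [180.0, 0.1, -177.4]
force: [-1.4, 0.7, 2.8]
gripper_width: 24.2
gripper_force: 4.0
```

Emit:
arm_command --motion '[{"offset": [-0.005, 0.0, -0.012], "spin": 0.0}, {"offset": [-0.005, 0.0, -0.012], "spin": 0.0}, {"offset": [-0.008, 0.0, -0.0105], "spin": 0.0}, {"offset": [-0.008, 0.0, -0.0105], "spin": 0.0}, {"offset": [-0.01, 0.0, -0.008], "spin": 0.0}]'

```text
time_s: 13.68
ee_pos: [442.5, 193.1, 72.3]
ee_rot: [180.0, 0.0, -177.4]
force: [-1.2, 0.8, -0.3]
gripper_width: 23.9
gripper_force: 4.0
```

Emit:
arm_command --motion '[{"offset": [-0.01, 0.0, -0.008], "spin": 0.0}, {"offset": [-0.012, 0.0, -0.005], "spin": 0.0}, {"offset": [-0.012, 0.0, -0.005], "spin": 0.0}, {"offset": [-0.013, 0.0, -0.002], "spin": 0.0}, {"offset": [-0.013, 0.0, -0.002], "spin": 0.0}]'

```text
time_s: 14.3
ee_pos: [502.6, 195.8, 93.2]
ee_rot: [-180.0, -0.0, -177.4]
force: [0.0, 1.0, -2.1]
gripper_width: 23.8
gripper_force: 4.0
```

Emit:
arm_command --motion '[{"offset": [-0.013, 0.0, 0.001], "spin": 0.0}, {"offset": [-0.011, 0.0, 0.001], "spin": 0.0}, {"offset": [0, 0, 0.001], "spin": 0}, {"offset": [0, 0, 0], "spin": 0}, {"offset": [0, 0, 0], "spin": 0}]'

```text
time_s: 14.92
ee_pos: [526.0, 197.0, 91.0]
ee_rot: [180.0, 0.1, -177.4]
force: [0.5, -0.5, 4.9]
gripper_width: 23.7
gripper_force: 4.0
```

Emit:
arm_command --motion '[{"offset": [0, 0, 0], "spin": 0}, {"offset": [0, 0, 0], "spin": 0}, {"offset": [0, 0, 0], "spin": 0}, {"offset": [0, 0, -0.02], "spin": 0}, {"offset": [0, 0, -0.035], "spin": 0}]' --newtons 25

```text
time_s: 15.55
ee_pos: [522.9, 196.2, 143.3]
ee_rot: [-179.9, -0.5, -177.4]
force: [-0.5, 0.2, -1.8]
gripper_width: 23.3
gripper_force: 25.0
```

Emit:
arm_command --motion '[{"offset": [0, 0, -0.035], "spin": 0}, {"offset": [0, 0, -0.035], "spin": 0}, {"offset": [0, 0, -0.03], "spin": 0}]'

```text
time_s: 15.92
ee_pos: [524.2, 196.7, 245.2]
ee_rot: [-180.0, -0.2, -177.4]
force: [0.5, -0.2, -2.1]
gripper_width: 23.4
gripper_force: 25.0
```

```bash
python3 - <<'E'
from plan import *
im,d=env.grab_frame('side'); im=im[110:290,150:330]; cv2.imwrite('pics/s3.png',cv2.resize(im,None,fx=3,fy=3,interpolation=cv2.INTER_CUBIC))
p=env.state()['ee_pos']
plan([(543.9,-188,243,176.65,45)])
E
```

```text
[{"offset": [0.0, -0.0429, 0.0007], "spin": 0.012}, {"offset": [-0.0005, -0.0429, 0.0007], "spin": 0.012}, {"offset": [-0.001, -0.0429, 0.0007], "spin": 0.012}, {"offset": [-0.0015, -0.0428, 0.0007], "spin": 0.012}, {"offset": [-0.002, -0.0428, 0.0007], "spin": 0.012}]
[{"offset": [-0.0025, -0.0428, 0.0007], "spin": 0.012}, {"offset": [-0.003, -0.0428, 0.0007], "spin": 0.012}, {"offset": [-0.0035, -0.0427, 0.0007], "spin": 0.012}, {"offset": [-0.004, -0.0427, 0.0007], "spin": 0.012}]
```

View pics/s3.png

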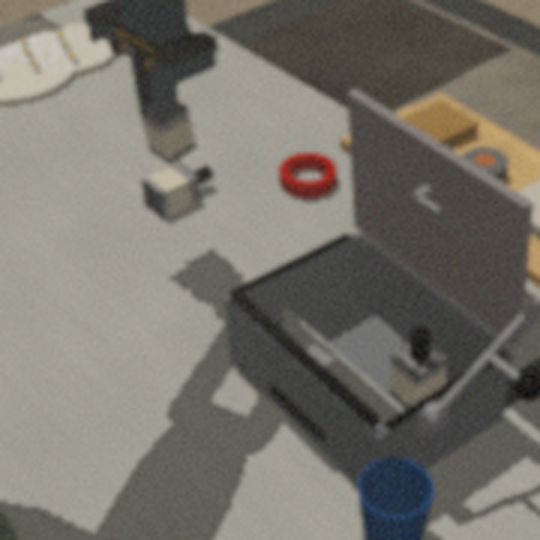

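Tin 1 stands in the compartment (crop 418,370); tin B hangs upright in the gripper (170,135). Carry it over.

Emit:
arm_command --motion '[{"offset": [0.0, -0.043, 0.0], "spin": 0.012}, {"offset": [-0.0005, -0.043, 0.0], "spin": 0.012}, {"offset": [-0.001, -0.043, 0.0], "spin": 0.012}, {"offset": [-0.0015, -0.043, 0.0], "spin": 0.012}, {"offset": [-0.002, -0.043, 0.0], "spin": 0.012}]'

```text
time_s: 16.6
ee_pos: [533.8, -19.0, 243.3]
ee_rot: [180.0, -0.3, 179.1]
force: [0.0, 0.6, -1.8]
gripper_width: 23.8
gripper_force: 25.0
```

Emit:
arm_command --motion '[{"offset": [-0.0025, -0.043, 0.0], "spin": 0.012}, {"offset": [-0.003, -0.043, 0.0], "spin": 0.012}, {"offset": [-0.0035, -0.043, 0.0], "spin": 0.012}, {"offset": [-0.004, -0.041, 0.0], "spin": 0.012}, {"offset": [0, 0, 0], "spin": 0}]'

```text
time_s: 17.23
ee_pos: [541.5, -190.2, 242.9]
ee_rot: [179.9, -0.3, 176.2]
force: [-0.2, 0.2, -3.4]
gripper_width: 23.4
gripper_force: 25.0
```

Emit:
arm_command --motion '[{"offset": [0, 0, 0.03], "spin": 0}, {"offset": [0, 0, 0.035], "spin": 0}, {"offset": [0, 0, 0.035], "spin": 0}, {"offset": [0, 0, 0.02], "spin": 0}, {"offset": [0, 0, 0.01], "spin": 0}]'

```text
time_s: 17.85
ee_pos: [541.2, -186.6, 113.1]
ee_rot: [179.9, -0.3, 176.4]
force: [0.9, 0.5, -1.6]
gripper_width: 23.4
gripper_force: 25.0
```

Emit:
arm_command --motion '[{"offset": [0, 0, 0.003], "spin": 0}, {"offset": [0, 0, 0.002], "spin": 0}, {"offset": [0, 0, 0.001], "spin": 0}, {"offset": [0, 0, 0], "spin": 0}]'

```text
time_s: 18.35
ee_pos: [543.0, -188.4, 109.9]
ee_rot: [-180.0, 0.1, 176.4]
force: [0.1, -0.0, -2.2]
gripper_width: 23.7
gripper_force: 25.0
```

Emit:
arm_command --motion '[{"offset": [0, 0, 0.002], "spin": 0}, {"offset": [0, 0, 0.0015], "spin": 0}, {"offset": [0, 0, 0], "spin": 0}]'

```text
time_s: 18.73
ee_pos: [543.3, -188.5, 106.9]
ee_rot: [-180.0, 0.1, 176.4]
force: [-0.2, 0.7, 4.7]
gripper_width: 23.5
gripper_force: 25.0
```

Emit:
arm_command --motion '[{"offset": [0, 0, 0], "spin": 0}, {"offset": [0, 0, 0], "spin": 0}, {"offset": [0, 0, 0], "spin": 0}, {"offset": [0, 0, 0], "spin": 0}]' --jaw 0.043

```text
time_s: 19.23
ee_pos: [542.7, -188.3, 105.7]
ee_rot: [180.0, -0.0, 176.4]
force: [-0.6, 0.0, 0.6]
gripper_width: 42.9
gripper_force: 0.0
```

Emit:
arm_command --motion '[{"offset": [0, 0, -0.02], "spin": 0}, {"offset": [0, 0, -0.045], "spin": 0}, {"offset": [0, 0, -0.05], "spin": 0}]'

```text
time_s: 19.6
ee_pos: [542.3, -188.2, 221.5]
ee_rot: [180.0, -0.1, 176.4]
force: [0.4, 0.3, -0.4]
gripper_width: 43.0
gripper_force: 0.0
```

```bash
python3 - <<'E'
from plan import *
plan([(643,274.5,140,179.2,50)])
E
```

```text
[{"offset": [-0.0071, 0.0468, 0.0081], "spin": -0.005}, {"offset": [-0.0074, 0.0468, 0.0081], "spin": -0.005}, {"offset": [-0.0076, 0.0467, 0.0081], "spin": -0.005}, {"offset": [-0.0078, 0.0467, 0.0081], "spin": -0.005}, {"offset": [-0.0081, 0.0467, 0.0081], "spin": -0.005}]
[{"offset": [-0.0083, 0.0466, 0.0081], "spin": -0.005}, {"offset": [-0.0085, 0.0466, 0.0081], "spin": -0.005}, {"offset": [-0.0087, 0.0465, 0.0081], "spin": -0.005}, {"offset": [-0.009, 0.0465, 0.0081], "spin": -0.005}, {"offset": [-0.0092, 0.0464, 0.0081], "spin": -0.005}]
```

Emit:
arm_command --motion '[{"offset": [0.003, 0.047, 0.004], "spin": -0.005}, {"offset": [0.003, 0.047, 0.008], "spin": -0.005}, {"offset": [0.002, 0.047, 0.008], "spin": -0.005}, {"offset": [0, 0.047, 0.008], "spin": -0.005}, {"offset": [-0.012, 0.047, 0.008], "spin": -0.005}]' --jaw 0.06

```text
time_s: 20.23
ee_pos: [558.7, 47.7, 184.9]
ee_rot: [-180.0, 0.0, 177.8]
force: [1.3, -0.1, -0.0]
gripper_width: 60.2
gripper_force: 0.0
```

Emit:
arm_command --motion '[{"offset": [-0.016, 0.047, 0.008], "spin": -0.005}, {"offset": [-0.016, 0.047, 0.008], "spin": -0.005}, {"offset": [-0.016, 0.047, 0.008], "spin": -0.005}, {"offset": [-0.016, 0.046, 0.008], "spin": -0.005}, {"offset": [-0.015, 0.046, 0.01], "spin": -0.005}]'

```text
time_s: 20.85
ee_pos: [645.2, 278.6, 142.6]
ee_rot: [180.0, 0.0, 179.3]
force: [0.1, -0.2, 0.2]
gripper_width: 60.0
gripper_force: 0.0
```

Emit:
arm_command --motion '[{"offset": [0, 0, 0], "spin": 0}]'

```text
time_s: 20.98
ee_pos: [644.5, 280.0, 140.9]
ee_rot: [-180.0, -0.1, 179.5]
force: [-1.0, -0.7, 0.4]
gripper_width: 59.9
gripper_force: 0.0
```

```bash
python3 - <<'E'
from plan import *
from tins import tins
im,d=env.grab_frame('top'); cv2.imwrite('pics/t4.png',im); tins(d,(470,750,220,350))
env.grab_frame('side')
for r in env.pinpoint('side','tin1'): print(r)
print(proj('side',(581,275.4,23)),proj('side',(540,-252,51)),proj('side',(543,-188,51)))
plan([(643,274.5,18,179.2,34)])
E
```

```text
body [580.63830566 274.28393555] (44.69886779785156, 67.86054992675781) ang -1.2117346281104173 zt 46.030030727368285 t -35.401202867358215 62.786804315108476 capctr [631.31187406 272.51709733] 36 nbody 228
{'location': [273.9, 225.4], 'score': 0.78}
{'location': [206.4, 171.6], 'score': 0.64}
{'location': [289.2, 236.3], 'score': 0.6}
{'location': [291.8, 203.7], 'score': 0.36}
[np.float64(207.3513954698832), np.float64(173.0633481573158), np.float64(1654.5607574135802)] [np.float64(284.9634974321743), np.float64(237.19374293359274), np.float64(1308.876239569137)] [np.float64(273.05698442433294), np.float64(227.2561301544338), np.float64(1347.6655763112997)]
[{"offset": [0.0003, -0.0004, 0.0312], "spin": 0.0}, {"offset": [0.0003, -0.0004, 0.0312], "spin": 0.0}, {"offset": [0.0003, -0.0004, 0.0312], "spin": 0.0}, {"offset": [0.0003, -0.0004, 0.0312], "spin": 0.0}]
```

Emit:
arm_command --motion '[{"offset": [0, -0.001, 0.031], "spin": 0}, {"offset": [0.001, -0.001, 0.031], "spin": 0}, {"offset": [0, 0, 0.031], "spin": 0}, {"offset": [0, 0, 0.0305], "spin": 0}, {"offset": [0, 0, 0], "spin": 0}]'

```text
time_s: 21.75
ee_pos: [641.9, 272.8, 17.7]
ee_rot: [-179.9, -0.3, 179.2]
force: [-0.9, -0.7, 0.4]
gripper_width: 60.3
gripper_force: 0.0
```

Emit:
arm_command --motion '[{"offset": [0, 0, 0], "spin": 0}, {"offset": [0, 0, 0], "spin": 0}, {"offset": [0, 0, 0], "spin": 0}, {"offset": [0, 0, 0], "spin": 0}, {"offset": [0, 0, 0], "spin": 0}]' --jaw 0.01 --newtons 4

```text
time_s: 22.38
ee_pos: [644.1, 275.5, 20.3]
ee_rot: [179.9, 0.1, 179.3]
force: [-0.0, 1.2, 3.6]
gripper_width: 23.7
gripper_force: 4.0
```

Emit:
arm_command --motion '[{"offset": [0.005, 0.0, -0.012], "spin": 0.0}, {"offset": [0.005, 0.0, -0.012], "spin": 0.0}, {"offset": [0.008, 0.0, -0.0105], "spin": 0.0}, {"offset": [0.008, 0.0, -0.0105], "spin": 0.0}, {"offset": [0.01, 0.0, -0.008], "spin": 0.0}]'

```text
time_s: 23.0
ee_pos: [607.5, 275.6, 73.7]
ee_rot: [180.0, 0.1, 179.3]
force: [0.9, 0.9, 1.6]
gripper_width: 23.8
gripper_force: 4.0
```

Emit:
arm_command --motion '[{"offset": [0.01, 0.0, -0.008], "spin": 0.0}, {"offset": [0.012, 0.0, -0.005], "spin": 0.0}, {"offset": [0.012, 0.0, -0.005], "spin": 0.0}, {"offset": [0.013, 0.0, -0.002], "spin": 0.0}, {"offset": [0.013, 0.0, -0.002], "spin": 0.0}]'

```text
time_s: 23.62
ee_pos: [546.2, 276.0, 94.1]
ee_rot: [-180.0, -0.1, 179.3]
force: [0.7, 0.1, -2.9]
gripper_width: 23.9
gripper_force: 4.0
```

Emit:
arm_command --motion '[{"offset": [0.013, 0.0, 0.001], "spin": 0.0}, {"offset": [0.011, 0.0, 0.001], "spin": 0.0}, {"offset": [0, 0, 0.001], "spin": 0}, {"offset": [0, 0, 0], "spin": 0}, {"offset": [0, 0, 0], "spin": 0}]'

```text
time_s: 24.25
ee_pos: [523.9, 276.5, 91.8]
ee_rot: [180.0, 0.0, 179.3]
force: [-1.4, -2.4, 3.5]
gripper_width: 24.0
gripper_force: 4.0
```

Emit:
arm_command --motion '[{"offset": [0, 0, 0], "spin": 0}, {"offset": [0, 0, 0], "spin": 0}, {"offset": [0, 0, 0], "spin": 0}, {"offset": [0, 0, -0.02], "spin": 0}, {"offset": [0, 0, -0.035], "spin": 0}]' --newtons 25

```text
time_s: 24.88
ee_pos: [523.0, 276.0, 144.7]
ee_rot: [-179.9, -0.2, 179.3]
force: [0.2, 0.6, -2.5]
gripper_width: 23.1
gripper_force: 25.0
```

Emit:
arm_command --motion '[{"offset": [0, 0, -0.035], "spin": 0}, {"offset": [0, 0, -0.035], "spin": 0}, {"offset": [0, 0, -0.03], "spin": 0}]'

```text
time_s: 25.25
ee_pos: [524.1, 276.6, 246.8]
ee_rot: [180.0, 0.0, 179.3]
force: [-0.2, -0.4, -2.4]
gripper_width: 23.6
gripper_force: 25.0
```

```bash
python3 - <<'E'
from plan import *
im,d=env.grab_frame('side'); im=im[110:290,150:330]; cv2.imwrite('pics/s5.png',cv2.resize(im,None,fx=3,fy=3,interpolation=cv2.INTER_CUBIC))
plan([(547.6,-123,243,176.65,45)])
E
```

```text
[{"offset": [-0.003, -0.0445, 0.0009], "spin": 0.005}, {"offset": [-0.0032, -0.0444, 0.0009], "spin": 0.005}, {"offset": [-0.0035, -0.0444, 0.0009], "spin": 0.005}, {"offset": [-0.0037, -0.0444, 0.0009], "spin": 0.005}, {"offset": [-0.0039, -0.0444, 0.0009], "spin": 0.005}]
[{"offset": [-0.0041, -0.0444, 0.0009], "spin": 0.005}, {"offset": [-0.0043, -0.0443, 0.0009], "spin": 0.005}, {"offset": [-0.0046, -0.0443, 0.0009], "spin": 0.005}, {"offset": [-0.0048, -0.0443, 0.0009], "spin": 0.005}]
```

View pics/s5.png

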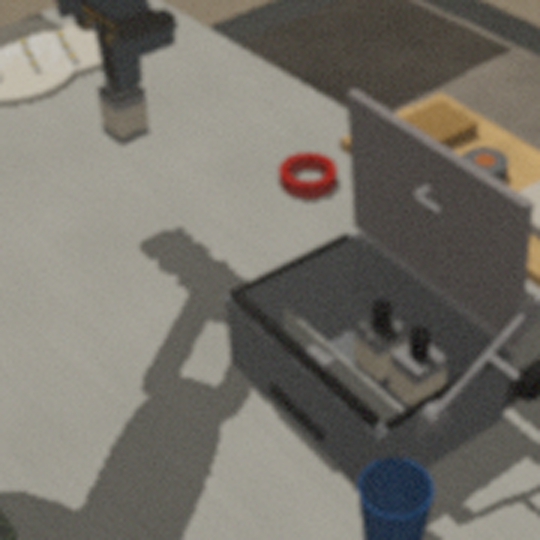

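Two tins stand in the compartment (crop 380,340 and 418,370), and the third hangs upright in the gripper (125,115).

Emit:
arm_command --motion '[{"offset": [-0.003, -0.0445, 0.001], "spin": 0.005}, {"offset": [-0.003, -0.0445, 0.001], "spin": 0.005}, {"offset": [-0.0035, -0.0445, 0.001], "spin": 0.005}, {"offset": [-0.0035, -0.0445, 0.001], "spin": 0.005}, {"offset": [-0.004, -0.0445, 0], "spin": 0.005}]'

```text
time_s: 25.92
ee_pos: [535.5, 52.2, 240.8]
ee_rot: [-180.0, -0.1, 177.8]
force: [0.7, -0.1, -2.9]
gripper_width: 23.3
gripper_force: 25.0
```

Emit:
arm_command --motion '[{"offset": [-0.004, -0.0445, 0.0], "spin": 0.005}, {"offset": [-0.0045, -0.0445, 0.0], "spin": 0.005}, {"offset": [-0.0045, -0.0445, 0.0], "spin": 0.005}, {"offset": [-0.005, -0.0445, 0.0], "spin": 0.005}, {"offset": [0, 0, 0], "spin": 0}]'

```text
time_s: 26.55
ee_pos: [545.5, -127.9, 240.6]
ee_rot: [-180.0, -0.1, 176.4]
force: [-0.2, 0.6, -2.7]
gripper_width: 23.7
gripper_force: 25.0
```

Emit:
arm_command --motion '[{"offset": [0, 0, 0.03], "spin": 0}, {"offset": [0, 0, 0.035], "spin": 0}, {"offset": [0, 0, 0.035], "spin": 0}, {"offset": [0, 0, 0.02], "spin": 0}, {"offset": [0, 0, 0.01], "spin": 0}]'

```text
time_s: 27.18
ee_pos: [544.6, -124.0, 110.3]
ee_rot: [179.9, -0.2, 176.7]
force: [-0.3, -0.4, -2.7]
gripper_width: 23.1
gripper_force: 25.0
```

Emit:
arm_command --motion '[{"offset": [0, 0, 0.003], "spin": 0}, {"offset": [0, 0, 0.002], "spin": 0}, {"offset": [0, 0, 0.001], "spin": 0}, {"offset": [0, 0, 0], "spin": 0}]'

```text
time_s: 27.68
ee_pos: [546.1, -125.0, 107.7]
ee_rot: [-180.0, 0.1, 176.7]
force: [-1.6, 1.6, 4.2]
gripper_width: 23.4
gripper_force: 25.0
```

Emit:
arm_command --motion '[{"offset": [0, 0, 0], "spin": 0}, {"offset": [0, 0, 0], "spin": 0}, {"offset": [0, 0, 0], "spin": 0}, {"offset": [0, 0, 0], "spin": 0}]' --jaw 0.043

```text
time_s: 28.18
ee_pos: [545.5, -125.0, 106.3]
ee_rot: [180.0, -0.0, 176.7]
force: [0.1, -0.9, -0.2]
gripper_width: 43.3
gripper_force: 0.0
```

Emit:
arm_command --motion '[{"offset": [0, 0, -0.02], "spin": 0}, {"offset": [0, 0, -0.045], "spin": 0}, {"offset": [0, 0, -0.05], "spin": 0}, {"offset": [0.05, 0, -0.03], "spin": 0}, {"offset": [0.05, 0, -0.03], "spin": 0}]'

```text
time_s: 28.8
ee_pos: [444.6, -119.1, 282.3]
ee_rot: [-180.0, 0.0, 176.7]
force: [-0.1, -0.1, 0.2]
gripper_width: 43.1
gripper_force: 0.0
```

Emit:
arm_command --motion '[{"offset": [0.04, 0, -0.03], "spin": 0}, {"offset": [0.02, 0, 0], "spin": 0}]' --jaw 0.0912

```text
time_s: 29.05
ee_pos: [385.2, -115.9, 313.5]
ee_rot: [-179.9, 0.3, 176.7]
force: [0.6, -0.5, 0.6]
gripper_width: 60.1
gripper_force: 0.0
```

```bash
python3 - <<'E'
from plan import *
np.set_printoptions(precision=1,suppress=True)
for c in('top','side'):
    im,d=env.grab_frame(c); cv2.imwrite(f'pics/{c}6.png',im)
    for t,z in(('stay_knob',167),('stay_pivot',115),('tin1',51),('lid_hinge',128),('drawer_front',70)):
        for r in env.pinpoint(c,t)[:4]: print(c,t,round(r['score'],2),r['location'],onz(c,r['location'],z))
im=cv2.imread('pics/side6.png')[110:290,150:330]; cv2.imwrite('pics/s6.png',cv2.resize(im,None,fx=3,fy=3,interpolation=cv2.INTER_CUBIC))
print(env.state()['ee_pos'])
plan([(440,-424,300,86.65,45),(506,-424,260,86.65,40)])
E
```

```text
top stay_knob 0.55 [371.3, 197.6] [ 551.6 -408.6  167. ]
top stay_pivot 0.59 [351.5, 224.9] [ 478.3 -357.2  115. ]
top tin1 0.86 [291.2, 202.8] [ 557.3 -184.2   51. ]
top tin1 0.85 [309.6, 201.0] [ 561.5 -242.1   51. ]
top tin1 0.75 [262.7, 199.0] [571.7 -95.2  51. ]
top tin1 0.7 [304.0, 164.8] [ 677.7 -229.    51. ]
top lid_hinge 0.93 [297.7, 178.5] [ 620.3 -201.9  128. ]
top drawer_front 0.92 [296.4, 246.9] [ 418.8 -194.4   70. ]
side stay_knob 0.75 [327.6, 239.0] [ 550.2 -420.1  167. ]
side stay_pivot 0.79 [291.9, 249.5] [ 473.  -345.9  115. ]
side tin1 0.68 [261.5, 207.8] [583.1 -81.5  51. ]
side tin1 0.61 [274.5, 223.6] [ 560.1 -177.8   51. ]
side tin1 0.6 [289.0, 238.8] [ 545. -267.   51.]
side lid_hinge 0.78 [293.7, 202.2] [ 631.9 -200.3  128. ]
side lid_hinge 0.5 [251.3, 168.9] [653.1  56.9 128. ]
side drawer_front 0.61 [247.9, 238.5] [ 427.1 -182.9   70. ]
[ 386.1 -115.7  311. ]
[{"offset": [-0.0072, -0.0305, 0.0011], "spin": 0.157}, {"offset": [-0.0118, -0.029, 0.0011], "spin": 0.157}, {"offset": [-0.0162, -0.0268, 0.0011], "spin": 0.157}, {"offset": [-0.0202, -0.0239, 0.0011], "spin": 0.157}, {"offset": [-0.0237, -0.0204, 0.0011], "spin": 0.157}]
[{"offset": [-0.0266, -0.0165, 0.0011], "spin": 0.157}, {"offset": [-0.0289, -0.0121, 0.0011], "spin": 0.157}, {"offset": [-0.0304, -0.0074, 0.0011], "spin": 0.157}, {"offset": [-0.0312, -0.0026, 0.0011], "spin": 0.157}, {"offset": [-0.0312, 0.0023, 0.0011], "spin": 0.157}]
[{"offset": [0.0019, 0.0329, 0.02], "spin": 0.0}, {"offset": [0.0019, 0.0329, 0.02], "spin": 0.0}]
```

View pics/s6.png

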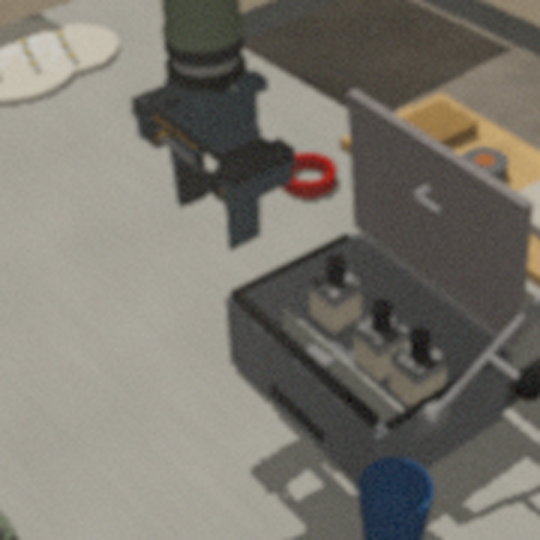

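Emit:
arm_command --motion '[{"offset": [-0.007, -0.03, 0.001], "spin": 0.157}, {"offset": [-0.012, -0.029, 0.001], "spin": 0.157}, {"offset": [-0.016, -0.027, 0.001], "spin": 0.157}, {"offset": [-0.02, -0.024, 0.001], "spin": 0.157}, {"offset": [-0.024, -0.02, 0.001], "spin": 0.157}]'

```text
time_s: 30.28
ee_pos: [413.0, -270.5, 306.2]
ee_rot: [180.0, -0.0, 131.4]
force: [0.3, 0.4, -0.1]
gripper_width: 91.5
gripper_force: 0.0
```

Emit:
arm_command --motion '[{"offset": [-0.027, -0.016, 0.001], "spin": 0.157}, {"offset": [-0.029, -0.012, 0.001], "spin": 0.157}, {"offset": [-0.03, -0.007, 0.001], "spin": 0.157}, {"offset": [-0.031, -0.003, 0.001], "spin": 0.157}, {"offset": [-0.031, 0.002, 0.001], "spin": 0.157}]'

```text
time_s: 30.9
ee_pos: [440.4, -423.9, 301.0]
ee_rot: [-180.0, -0.0, 86.4]
force: [0.3, -0.5, 0.2]
gripper_width: 91.1
gripper_force: 0.0
```

Emit:
arm_command --motion '[{"offset": [0, 0.035, 0.02], "spin": 0}, {"offset": [0, 0.035, 0.02], "spin": 0}, {"offset": [0, 0, 0], "spin": 0}, {"offset": [0, 0, 0], "spin": 0}]'

```text
time_s: 31.4
ee_pos: [509.7, -426.8, 261.4]
ee_rot: [-180.0, -0.0, 86.7]
force: [0.1, -0.5, 0.5]
gripper_width: 91.4
gripper_force: 0.0
```

```bash
python3 - <<'E'
from plan import *
print(env.state()['ee_pos'],env.state()['ee_rot'])
plan([(520,-422,164,86.65,30)])
im,d=env.grab_frame('top'); im=im[130:270,280:440]; cv2.imwrite('pics/t7.png',cv2.resize(im,None,fx=4,fy=4,interpolation=cv2.INTER_CUBIC))
E
```

```text
[ 509.71440931 -426.80110955  261.3785456 ] [-1.79962047e+02 -7.24057009e-03  8.67458139e+01]
[{"offset": [0.0013, 0.0025, 0.0243], "spin": 0.0}, {"offset": [0.0013, 0.0025, 0.0243], "spin": 0.0}, {"offset": [0.0013, 0.0025, 0.0243], "spin": 0.0}, {"offset": [0.0013, 0.0025, 0.0243], "spin": 0.0}]
```

View pics/t7.png

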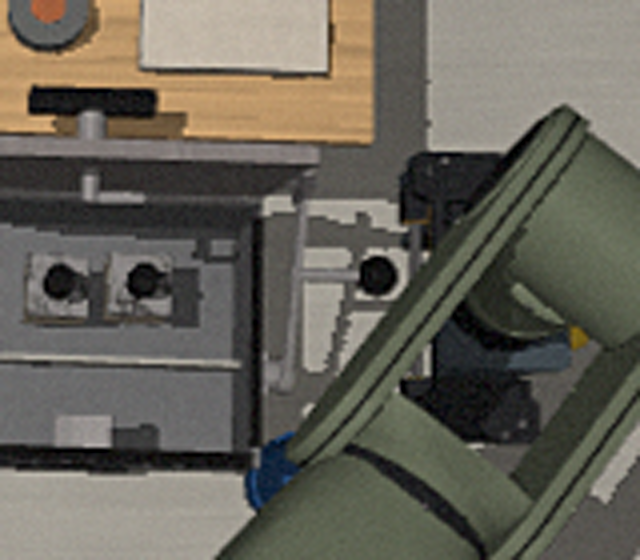

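Emit:
arm_command --motion '[{"offset": [0.002, 0.003, 0.024], "spin": 0}, {"offset": [0.002, 0.003, 0.024], "spin": 0}, {"offset": [0.001, 0.002, 0.025], "spin": 0}, {"offset": [0.001, 0.002, 0.024], "spin": 0}, {"offset": [0, 0, 0], "spin": 0}]'

```text
time_s: 32.08
ee_pos: [519.0, -420.9, 163.7]
ee_rot: [-179.9, -0.1, 86.7]
force: [-0.3, 0.1, -0.8]
gripper_width: 91.2
gripper_force: 0.0
```

Emit:
arm_command --motion '[{"offset": [0, -0.005, 0], "spin": 0}, {"offset": [0, -0.008, 0], "spin": 0}, {"offset": [0, -0.008, -0.004], "spin": 0}, {"offset": [0, -0.008, -0.004], "spin": 0}, {"offset": [0, -0.008, -0.004], "spin": 0}]'

```text
time_s: 32.7
ee_pos: [490.1, -421.5, 184.0]
ee_rot: [178.8, 0.5, 86.7]
force: [6.4, -1.3, 4.7]
gripper_width: 91.1
gripper_force: 3.3
```

```bash
python3 - <<'E'
from plan import *
env.grab_frame('side')
for r in env.pinpoint('side','stay_knob')[:2]: print(r)
ex=np.array([.998,-.058,0]);pv=np.array([547,-418,167])-68*ex-np.array([0,0,52])
for s in(0,.2,.4,.6,.8,1): 
    a=.65+s; print(s,np.round(proj('side',pv+86*(np.cos(a)*ex+np.sin(a)*np.array([0,0,1])))[:2],1))
E
```

```text
{'location': [320.5, 237.3], 'score': 0.48}
0 [326.5 239.1]
0.2 [324.3 238. ]
0.4 [321.5 237.8]
0.6 [318.  238.6]
0.8 [314.2 240.3]
1 [310.  242.9]
```

Emit:
arm_command --motion '[{"offset": [0, -0.01, 0], "spin": 0}, {"offset": [0, -0.01, 0], "spin": 0}, {"offset": [0, -0.01, 0], "spin": 0}, {"offset": [0, -0.01, 0], "spin": 0}, {"offset": [0, -0.01, 0], "spin": 0}]'

```text
time_s: 33.42
ee_pos: [432.1, -416.2, 176.0]
ee_rot: [-179.9, -0.0, 86.7]
force: [1.5, -0.4, 1.6]
gripper_width: 91.1
gripper_force: 0.7
```

Emit:
arm_command --motion '[{"offset": [0, -0.01, 0], "spin": 0}, {"offset": [0, -0.01, 0], "spin": 0}, {"offset": [0, -0.01, 0], "spin": 0}, {"offset": [0, -0.01, 0], "spin": 0}, {"offset": [0, 0, 0], "spin": 0}]'

```text
time_s: 34.05
ee_pos: [392.3, -414.0, 176.5]
ee_rot: [-179.9, -0.0, 86.7]
force: [-0.2, 0.5, 0.6]
gripper_width: 91.0
gripper_force: 0.0
```

```bash
python3 - <<'E'
from plan import *
im,d=env.grab_frame('side')
for r in env.pinpoint('side','stay_knob')[:2]: print(r)
ex=np.array([.998,-.058,0]);pv=np.array([547,-418,167])-68*ex-np.array([0,0,52])
for s in(.8,1,1.2,1.4,1.6,1.8): 
    a=.65+s; print(s,np.round(proj('side',pv+86*(np.cos(a)*ex+np.sin(a)*np.array([0,0,1])))[:2],1))
im=im[130:290,220:380]; cv2.imwrite('pics/s8.png',cv2.resize(im,None,fx=3.5,fy=3.5,interpolation=cv2.INTER_CUBIC))
E
```

```text
{'location': [296.8, 259.2], 'score': 0.41}
0.8 [314.2 240.3]
1 [310.  242.9]
1.2 [305.8 246.3]
1.4 [301.7 250.4]
1.6 [297.8 254.9]
1.8 [294.5 259.6]
```

View pics/s8.png

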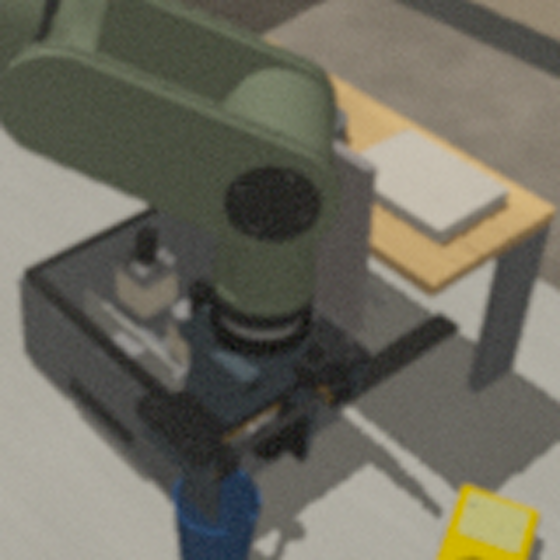

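Emit:
arm_command --motion '[{"offset": [0, 0.012, 0], "spin": 0}, {"offset": [0, 0, 0], "spin": 0}, {"offset": [0, 0, -0.05], "spin": 0}, {"offset": [0, 0, -0.055], "spin": 0}, {"offset": [0, 0, -0.055], "spin": 0}]'

```text
time_s: 34.78
ee_pos: [405.6, -414.6, 338.0]
ee_rot: [-180.0, -0.0, 86.8]
force: [-0.5, -0.6, 0.4]
gripper_width: 91.1
gripper_force: 0.0
```

Emit:
arm_command --motion '[{"offset": [0, 0, -0.05], "spin": 0}, {"offset": [0, 0, 0], "spin": 0}]' --jaw 0.0

```text
time_s: 35.02
ee_pos: [406.6, -415.7, 391.1]
ee_rot: [179.6, 0.4, 86.8]
force: [0.3, -0.0, 0.2]
gripper_width: 74.0
gripper_force: 0.0
```

```bash
python3 - <<'E'
from plan import *
print(env.state()['ee_pos'])
plan([(650,-116,386,-3.35,45),(650,-116,314,-3.35,40)])
env.grab_frame('side')
for r in env.pinpoint('side','stay_knob')[:2]: print(r)
E
```

```text
[ 406.58475923 -415.66823909  391.05725459]
[{"offset": [0.0313, 0.0226, 0.0005], "spin": 0.157}, {"offset": [0.0344, 0.0174, 0.0005], "spin": 0.157}, {"offset": [0.0368, 0.0118, 0.0005], "spin": 0.157}, {"offset": [0.0382, 0.0059, 0.0005], "spin": 0.157}, {"offset": [0.0386, -0.0001, 0.0005], "spin": 0.157}]
[{"offset": [0.0381, -0.0062, 0.0005], "spin": 0.157}, {"offset": [0.0367, -0.0121, 0.0005], "spin": 0.157}, {"offset": [0.0343, -0.0177, 0.0005], "spin": 0.157}, {"offset": [0.0311, -0.0228, 0.0005], "spin": 0.157}, {"offset": [0.0272, -0.0274, 0.0005], "spin": 0.157}]
[{"offset": [0.0, 0.0, 0.036], "spin": 0.0}, {"offset": [0.0, 0.0, 0.036], "spin": 0.0}]
{'location': [297.4, 256.5], 'score': 0.63}
```

Emit:
arm_command --motion '[{"offset": [0.031, 0.023, 0.0], "spin": 0.157}, {"offset": [0.034, 0.017, 0.0], "spin": 0.157}, {"offset": [0.037, 0.012, 0.0], "spin": 0.157}, {"offset": [0.038, 0.006, 0.0], "spin": 0.157}, {"offset": [0.039, 0, 0.0], "spin": 0.157}]'

```text
time_s: 35.75
ee_pos: [527.8, -264.1, 383.9]
ee_rot: [-179.8, 0.1, 41.5]
force: [0.1, 0.7, -0.7]
gripper_width: 16.2
gripper_force: 0.0
```

Emit:
arm_command --motion '[{"offset": [0.038, -0.006, 0.0], "spin": 0.157}, {"offset": [0.037, -0.012, 0.0], "spin": 0.157}, {"offset": [0.034, -0.018, 0.0], "spin": 0.157}, {"offset": [0.031, -0.023, 0.0], "spin": 0.157}, {"offset": [0.027, -0.027, 0.0], "spin": 0.157}]'

```text
time_s: 36.38
ee_pos: [649.0, -114.3, 383.8]
ee_rot: [-180.0, 0.3, -3.5]
force: [-0.5, -0.6, -0.5]
gripper_width: 0.4
gripper_force: 0.0
```

Emit:
arm_command --motion '[{"offset": [0, 0, 0], "spin": 0}, {"offset": [0, 0, 0], "spin": 0}]'

```text
time_s: 36.62
ee_pos: [648.2, -115.9, 384.7]
ee_rot: [180.0, 0.2, -3.2]
force: [-0.3, -0.9, -0.2]
gripper_width: 0.3
gripper_force: 0.0
```

```bash
python3 - <<'E'
from plan import *
print(env.state()['ee_pos'],env.state()['ee_rot'])
plan([(650,-116,314,-3.35,40)])
E
```

```text
[ 648.16623265 -115.86553227  384.69650842] [179.99244192   0.20078327  -3.15417787]
[{"offset": [0.0009, 0.0, 0.0353], "spin": 0.002}, {"offset": [0.0009, 0.0, 0.0353], "spin": 0.002}]
```

Emit:
arm_command --motion '[{"offset": [0, 0, 0.035], "spin": 0}, {"offset": [0, 0, 0.035], "spin": 0}, {"offset": [0, 0, 0], "spin": 0}, {"offset": [-0.01, 0, 0], "spin": 0}, {"offset": [-0.008, 0, 0], "spin": 0}]'

```text
time_s: 37.25
ee_pos: [630.8, -115.1, 318.5]
ee_rot: [180.0, -0.2, -3.2]
force: [2.1, -0.4, -1.2]
gripper_width: 0.2
gripper_force: 0.8
```

Emit:
arm_command --motion '[{"offset": [-0.01, 0, 0.003], "spin": 0}, {"offset": [-0.01, 0, 0.003], "spin": 0}, {"offset": [-0.01, 0, 0.004], "spin": 0}, {"offset": [-0.01, 0, 0.005], "spin": 0}, {"offset": [-0.01, 0, 0.006], "spin": 0}]'

```text
time_s: 37.88
ee_pos: [579.9, -111.7, 294.9]
ee_rot: [-180.0, 0.0, -3.2]
force: [0.1, 0.4, 0.5]
gripper_width: 0.2
gripper_force: 0.6
```

Emit:
arm_command --motion '[{"offset": [-0.01, 0, 0.007], "spin": 0}, {"offset": [-0.01, 0, 0.008], "spin": 0}, {"offset": [-0.01, 0, 0.008], "spin": 0}, {"offset": [-0.01, 0, 0.008], "spin": 0}, {"offset": [-0.006, 0, 0.008], "spin": 0}]'

```text
time_s: 38.5
ee_pos: [533.9, -109.1, 255.6]
ee_rot: [-180.0, 0.1, -3.2]
force: [0.3, 0.2, -0.4]
gripper_width: 0.4
gripper_force: 0.0
```

```bash
python3 - <<'E'
from plan import *
im,d=env.grab_frame('side')
im=im[100:290,190:380]; cv2.imwrite('pics/s9.png',cv2.resize(im,None,fx=3,fy=3,interpolation=cv2.INTER_CUBIC))
E
```

```text
(no output)
```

View pics/s9.png

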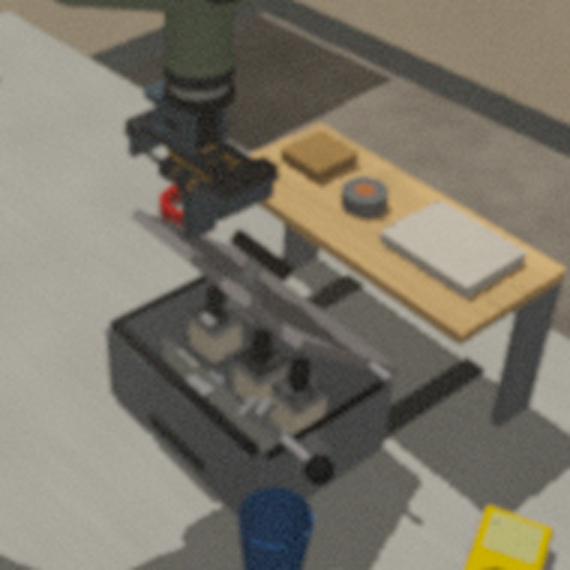

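Emit:
arm_command --motion '[{"offset": [0, 0, -0.04], "spin": -0.15}, {"offset": [0, 0, -0.04], "spin": -0.15}, {"offset": [-0.03, 0, 0], "spin": -0.15}, {"offset": [0, 0, 0], "spin": -0.15}, {"offset": [0, 0, 0], "spin": -0.15}]' --jaw 0.06

```text
time_s: 39.17
ee_pos: [505.5, -116.5, 336.5]
ee_rot: [180.0, -0.0, 40.0]
force: [-0.3, 0.4, -0.3]
gripper_width: 47.5
gripper_force: 0.0
```

Emit:
arm_command --motion '[{"offset": [0, 0, 0], "spin": -0.16}, {"offset": [0, 0, 0], "spin": -0.16}, {"offset": [0, 0, 0], "spin": -0.16}, {"offset": [0, 0, 0], "spin": -0.16}, {"offset": [0, 0, 0], "spin": -0.16}]'

```text
time_s: 39.8
ee_pos: [505.8, -116.4, 336.2]
ee_rot: [-180.0, -0.0, 85.9]
force: [-0.6, 0.3, 0.2]
gripper_width: 60.1
gripper_force: 0.0
```

Emit:
arm_command --motion '[{"offset": [0, 0, 0], "spin": 0}, {"offset": [0, 0, 0], "spin": 0}, {"offset": [0, 0, 0], "spin": 0}, {"offset": [0, 0, 0], "spin": 0}, {"offset": [0, 0, 0], "spin": 0}]'

```text
time_s: 40.42
ee_pos: [505.8, -116.4, 336.4]
ee_rot: [180.0, -0.0, 85.6]
force: [-0.4, 1.0, 0.4]
gripper_width: 60.2
gripper_force: 0.0
```

Emit:
arm_command --motion '[{"offset": [0, 0, 0], "spin": 0}, {"offset": [0, 0, 0], "spin": 0}, {"offset": [0, 0, 0], "spin": 0}, {"offset": [0, 0, 0], "spin": 0}, {"offset": [0, 0, 0], "spin": 0}]'

```text
time_s: 41.05
ee_pos: [505.8, -116.5, 336.4]
ee_rot: [180.0, -0.0, 85.6]
force: [0.1, 0.1, 0.1]
gripper_width: 60.2
gripper_force: 0.0
```

```bash
python3 - <<'E'
from plan import *
np.set_printoptions(precision=1,suppress=True)
print(env.state()['ee_pos'],env.state()['ee_rot'])
for c in('top','side'):
    im,d=env.grab_frame(c); P=cloud(c,d); cv2.imwrite(f'pics/{c}10.png',im)
    for t,z in(('latch_grip',172),('stay_knob',180),('drawer_front',70)):
        for r in env.pinpoint(c,t)[:3]: print(c,t,round(r['score'],2),r['location'],onz(c,r['location'],z))
    q=P[(abs(P[...,0]-500)<100)&(P[...,1]>-330)&(P[...,1]<-220)&(P[...,2]>100)&(P[...,2]<300)&(d>0)]
    A=np.c_[q[:,0],np.ones(len(q))]; k=np.abs(q[:,2]-np.median(q[:,2]))<25
    if k.sum()>50: print('lid slope dz/dx',np.linalg.lstsq(A[k],q[k,2],rcond=None)[0],np.median(q[:,2]))
plan([(476,-199,300,86.65,45)])
cv2.imwrite('pics/s10.png',cv2.resize(im[110:290,200:380],None,fx=3,fy=3,interpolation=cv2.INTER_CUBIC))
E
```

```text
[ 505.8 -116.5  336.4] [180.   -0.   85.6]
top latch_grip 0.7 [298.9, 225.3] [ 476.6 -197.2  172. ]
top stay_knob 0.71 [374.0, 243.3] [ 420.  -405.5  180. ]
top drawer_front 0.98 [298.3, 245.8] [ 422.  -200.3   70. ]
lid slope dz/dx [ -0.  161.3] 143.9078096502983
side latch_grip 0.67 [264.0, 208.5] [ 496.  -189.2  172. ]
side drawer_front 0.79 [246.6, 238.3] [ 424.3 -179.2   70. ]
lid slope dz/dx [ -0.  148.1] 142.55404035657307
[{"offset": [-0.0282, -0.0078, 0.0121], "spin": -0.006}, {"offset": [-0.0282, -0.0079, 0.0121], "spin": -0.006}, {"offset": [-0.0281, -0.0081, 0.0121], "spin": -0.006}]
```

View pics/s10.png

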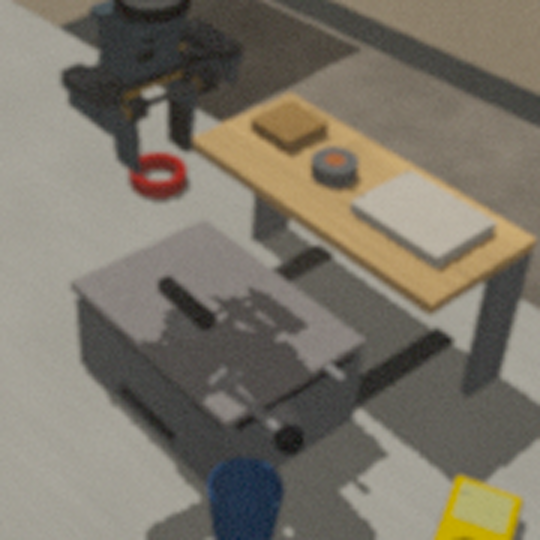

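Emit:
arm_command --motion '[{"offset": [-0.028, -0.008, 0.012], "spin": -0.005}, {"offset": [-0.028, -0.008, 0.012], "spin": -0.005}, {"offset": [-0.027, -0.008, 0.012], "spin": -0.005}, {"offset": [0, 0, 0], "spin": 0}]'

```text
time_s: 41.95
ee_pos: [474.9, -198.5, 299.5]
ee_rot: [-179.9, -0.0, 86.3]
force: [0.7, 0.1, -0.5]
gripper_width: 60.0
gripper_force: 0.0
```

Emit:
arm_command --motion '[{"offset": [0, 0, 0.04], "spin": 0}, {"offset": [0, 0, 0.04], "spin": 0}, {"offset": [0, 0, 0.03], "spin": 0}, {"offset": [0, 0, 0.015], "spin": 0}, {"offset": [0, 0, 0], "spin": 0}]'

```text
time_s: 42.58
ee_pos: [476.0, -197.0, 175.2]
ee_rot: [-180.0, -0.0, 86.5]
force: [-0.2, 0.3, 0.2]
gripper_width: 59.7
gripper_force: 0.0
```

Emit:
arm_command --motion '[{"offset": [0, 0, 0.007], "spin": 0}, {"offset": [0, 0, 0], "spin": 0}]'

```text
time_s: 42.82
ee_pos: [476.1, -197.5, 168.9]
ee_rot: [180.0, 0.0, 86.4]
force: [0.4, 0.5, -0.3]
gripper_width: 59.5
gripper_force: 0.0
```

Emit:
arm_command --motion '[{"offset": [0, 0, 0], "spin": 0}, {"offset": [0, 0, 0], "spin": 0}, {"offset": [0, 0, 0], "spin": 0}, {"offset": [0, 0, 0], "spin": 0}, {"offset": [0, 0, 0], "spin": 0}]' --jaw 0.005 --newtons 15

```text
time_s: 43.45
ee_pos: [479.6, -197.8, 168.8]
ee_rot: [179.5, 0.0, 86.4]
force: [9.9, -0.0, -5.1]
gripper_width: 20.0
gripper_force: 15.0
```

Emit:
arm_command --motion '[{"offset": [0, 0.0035, 0], "spin": 0.05}, {"offset": [0, 0, 0], "spin": 0.05}, {"offset": [0, 0, 0], "spin": 0}]' --newtons 25

```text
time_s: 43.82
ee_pos: [479.5, -197.7, 168.2]
ee_rot: [180.0, -0.0, 80.8]
force: [1.5, -0.1, -1.7]
gripper_width: 19.1
gripper_force: 24.9
```

Emit:
arm_command --motion '[{"offset": [0, 0, 0], "spin": 0.1}, {"offset": [0, 0, 0], "spin": 0.1}, {"offset": [0, 0, 0], "spin": 0.1}, {"offset": [0, 0, 0], "spin": 0.1}, {"offset": [0, 0, 0], "spin": 0.1}]'

```text
time_s: 44.45
ee_pos: [478.3, -197.3, 168.2]
ee_rot: [-179.9, 0.0, 51.9]
force: [-1.7, 1.4, 0.6]
gripper_width: 19.3
gripper_force: 24.9
```

Emit:
arm_command --motion '[{"offset": [0, 0, 0.001], "spin": 0.1}, {"offset": [0, 0, 0.001], "spin": 0.1}, {"offset": [0, 0, 0], "spin": 0.1}, {"offset": [0, 0, 0.001], "spin": 0.1}, {"offset": [0, 0, 0], "spin": 0.1}]'

```text
time_s: 45.08
ee_pos: [477.3, -196.3, 165.7]
ee_rot: [-179.7, 0.2, 23.3]
force: [-4.4, 4.3, 4.9]
gripper_width: 19.4
gripper_force: 25.0
```

Emit:
arm_command --motion '[{"offset": [0, 0, 0.0005], "spin": 0.1}, {"offset": [0, 0, 0.001], "spin": 0.1}, {"offset": [0, 0, 0], "spin": 0.1}, {"offset": [0, 0, 0], "spin": 0.1}, {"offset": [0, 0, 0], "spin": 0.06}]'

```text
time_s: 45.7
ee_pos: [477.3, -195.2, 164.1]
ee_rot: [-179.7, 0.3, -3.0]
force: [-4.6, 7.9, 6.6]
gripper_width: 18.9
gripper_force: 25.0
```

Emit:
arm_command --motion '[{"offset": [0, 0, 0], "spin": 0.05}, {"offset": [0, 0, 0], "spin": 0.04}, {"offset": [0, 0, 0], "spin": 0.02}, {"offset": [0, 0, 0], "spin": 0}, {"offset": [0, 0, 0], "spin": 0}]'

```text
time_s: 46.32
ee_pos: [477.1, -195.0, 164.0]
ee_rot: [-179.8, 0.3, -9.0]
force: [-2.8, 6.6, 4.5]
gripper_width: 20.2
gripper_force: 26.4
```

```bash
python3 -c "
from h import *
s=env.state();print(s['force'],s['torque'],s['ee_rot'],s['qpos'])"
```

```text
[-2.79267472  6.63573343  4.50984684] [1.31685414 0.88140008 0.99864765] [-179.75861016    0.33916239   -9.0247182 ] [-23.6045612   16.12276011 102.71689274   0.16860274  61.54945575
  75.34004569]
```

Emit:
arm_command --motion '[{"offset": [0, 0, 0], "spin": -0.08}, {"offset": [0, 0, 0], "spin": 0}]'

```text
time_s: 46.58
ee_pos: [477.2, -195.1, 163.9]
ee_rot: [-179.7, 0.3, -4.6]
force: [-3.6, 7.1, 5.0]
gripper_width: 19.5
gripper_force: 24.9
```

Emit:
arm_command --motion '[{"offset": [0, 0, 0], "spin": 0}, {"offset": [0, 0, 0], "spin": 0}, {"offset": [0, 0, 0], "spin": 0}, {"offset": [0, 0, -0.03], "spin": 0}, {"offset": [0, 0, -0.05], "spin": 0}]' --jaw 0.06

```text
time_s: 47.2
ee_pos: [478.4, -197.5, 243.2]
ee_rot: [-179.9, 0.2, -4.7]
force: [1.5, -0.4, 0.3]
gripper_width: 59.7
gripper_force: 0.0
```

Emit:
arm_command --motion '[{"offset": [0, 0, -0.02], "spin": 0}, {"offset": [0, 0, 0], "spin": 0}, {"offset": [0, 0, 0], "spin": 0}]' --jaw 0.0

```text
time_s: 47.58
ee_pos: [478.7, -197.5, 262.6]
ee_rot: [-180.0, 0.1, -4.7]
force: [-0.0, 0.1, -0.1]
gripper_width: 32.8
gripper_force: 0.0
```

```bash
python3 - <<'E'
from plan import *
print(env.state()['ee_pos'],env.state()['ee_rot'])
plan([(375,-78,262,-3.35,45),(375,-78,84,-3.35,45)])
im,d=env.grab_frame('top'); cv2.imwrite('pics/t11.png',cv2.resize(im[150:260,230:390],None,fx=4,fy=4,interpolation=cv2.INTER_CUBIC))
P=cloud('top',d)
for a,b in((435,465),(500,540),(560,600)):
    q=P[(P[...,0]>a)&(P[...,0]<b)&(P[...,1]>-330)&(P[...,1]<-255)&(P[...,2]>110)&(P[...,2]<170)]; print(a,len(q),np.median(q,axis=0))
E
```

```text
[ 478.71805437 -197.51716425  262.64374052] [-1.79956334e+02  1.21975882e-01 -4.65395796e+00]
[{"offset": [-0.0283, -0.0277, 0.0002], "spin": -0.006}, {"offset": [-0.0281, -0.0278, 0.0002], "spin": -0.006}, {"offset": [-0.028, -0.028, 0.0002], "spin": -0.006}, {"offset": [-0.0278, -0.0282, 0.0002], "spin": -0.006}, {"offset": [0.0, 0.0, 0.0445], "spin": 0.0}]
[{"offset": [0.0, 0.0, 0.0445], "spin": 0.0}, {"offset": [0.0, 0.0, 0.0445], "spin": 0.0}, {"offset": [0.0, 0.0, 0.0445], "spin": 0.0}]
435 70 [ 443.38546452 -317.19123348  141.37626501]
500 0 [nan nan nan]
560 225 [ 586.60188492 -301.66666035  140.19117377]
  return _methods._mean(a, axis=axis, dtype=dtype,
  ret = um.true_divide(
```

View pics/t11.png

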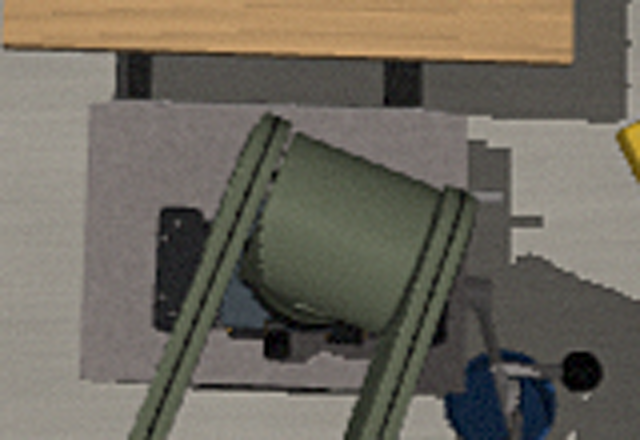

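Emit:
arm_command --motion '[{"offset": [-0.028, -0.028, 0], "spin": -0.006}, {"offset": [-0.028, -0.028, 0], "spin": -0.006}, {"offset": [-0.028, -0.028, 0], "spin": -0.006}, {"offset": [-0.028, -0.028, 0], "spin": -0.005}, {"offset": [0, 0, 0.04], "spin": 0}]'

```text
time_s: 48.25
ee_pos: [375.5, -76.8, 224.6]
ee_rot: [180.0, -0.3, -3.2]
force: [0.4, -0.5, -1.2]
gripper_width: 0.2
gripper_force: 0.0
```

Emit:
arm_command --motion '[{"offset": [0, 0, 0.045], "spin": 0}, {"offset": [0, 0, 0.045], "spin": 0}, {"offset": [0, 0, 0.045], "spin": 0}, {"offset": [0, 0, 0], "spin": 0}, {"offset": [0, 0, 0], "spin": 0}]'

```text
time_s: 48.88
ee_pos: [376.4, -78.1, 89.7]
ee_rot: [180.0, -0.1, -3.3]
force: [0.8, 0.9, 0.1]
gripper_width: 0.3
gripper_force: 0.0
```

```bash
python3 - <<'E'
from plan import *
np.set_printoptions(precision=1,suppress=True)
s=env.state();print(s['ee_pos'],s['ee_rot'])
im,d=env.grab_frame('top'); cv2.imwrite('pics/t12.png',cv2.resize(im[150:260,230:390],None,fx=4,fy=4,interpolation=cv2.INTER_CUBIC))
P=cloud('top',d)
for a,b in((435,455),(500,540),(560,600)):
    q=P[(P[...,0]>a)&(P[...,0]<b)&(P[...,1]>-330)&(P[...,1]<-255)&(P[...,2]>110)&(P[...,2]<170)]; print(a,len(q),np.median(q,axis=0))
q=P[(abs(P[...,0]-477)<60)&(abs(P[...,1]+198)<60)&(P[...,2]>160)&(P[...,2]<190)]
print(len(q),cv2.minAreaRect(q[:,:2].astype(np.float32)) if len(q) else '')
E
```

```text
[376.4 -78.1  89.7] [180.   -0.1  -3.3]
435 180 [ 445.4 -293.8  141.3]
500 350 [ 519.1 -292.7  140.4]
560 344 [ 580.3 -291.5  140.1]
202 ((478.1382751464844, -197.0288848876953), (17.906997680664062, 82.65831756591797), 88.07181549072266)
```

View pics/t12.png

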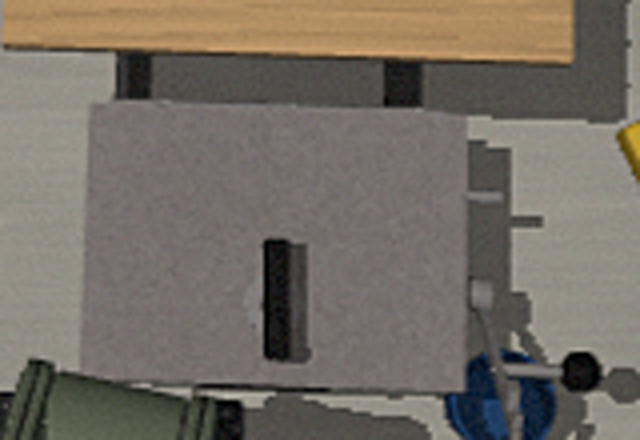

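Emit:
arm_command --motion '[{"offset": [0.01, 0, 0], "spin": 0}, {"offset": [0.01, 0, 0], "spin": 0}, {"offset": [0.008, 0, 0], "spin": 0}, {"offset": [0.007, 0, 0], "spin": 0}, {"offset": [0.007, 0, 0], "spin": 0}]'

```text
time_s: 49.55
ee_pos: [415.6, -80.1, 88.5]
ee_rot: [-180.0, 0.3, -3.3]
force: [-6.4, -0.8, 4.4]
gripper_width: 0.7
gripper_force: 2.9
```

Emit:
arm_command --motion '[{"offset": [0.008, 0, 0], "spin": 0}, {"offset": [0.01, 0, 0], "spin": 0}, {"offset": [0.01, 0, 0], "spin": 0}, {"offset": [0.01, 0, 0], "spin": 0}, {"offset": [0.01, 0, 0], "spin": 0}]'

```text
time_s: 50.18
ee_pos: [463.5, -82.9, 88.5]
ee_rot: [-180.0, 0.3, -3.3]
force: [-6.0, -0.6, 3.7]
gripper_width: 0.3
gripper_force: 3.0
```

Emit:
arm_command --motion '[{"offset": [0.01, 0, 0], "spin": 0}, {"offset": [0.008, 0, 0], "spin": 0}, {"offset": [0.007, 0, 0], "spin": 0}, {"offset": [0.006, 0, 0], "spin": 0}, {"offset": [0.004, 0, 0], "spin": 0}]'

```text
time_s: 50.8
ee_pos: [499.1, -85.0, 88.5]
ee_rot: [-180.0, 0.2, -3.3]
force: [-5.5, 0.4, 3.2]
gripper_width: 0.4
gripper_force: 2.7
```

Emit:
arm_command --motion '[{"offset": [0.003, 0, 0], "spin": 0}, {"offset": [0.003, 0, 0], "spin": 0}, {"offset": [0.003, 0, 0], "spin": 0}]'

```text
time_s: 51.18
ee_pos: [507.7, -85.5, 88.5]
ee_rot: [-180.0, 0.3, -3.3]
force: [-11.5, -0.1, 3.9]
gripper_width: 0.4
gripper_force: 5.4
```

Emit:
arm_command --motion '[{"offset": [0.002, 0, 0], "spin": 0}, {"offset": [0.002, 0, 0], "spin": 0}, {"offset": [0, 0, 0], "spin": 0}]'

```text
time_s: 51.55
ee_pos: [507.3, -85.4, 87.5]
ee_rot: [-180.0, 0.8, -3.3]
force: [-14.5, -0.6, 5.2]
gripper_width: 0.8
gripper_force: 7.5
```

Stop reached (force rises, no motion). Push 2 mm more to be certain, then back off and check.

Emit:
arm_command --motion '[{"offset": [0.002, 0, 0], "spin": 0}, {"offset": [0.001, 0, 0], "spin": 0}, {"offset": [0, 0, 0], "spin": 0}]'

```text
time_s: 51.92
ee_pos: [507.1, -85.3, 87.4]
ee_rot: [-179.9, 1.2, -3.3]
force: [-22.3, -0.5, 11.5]
gripper_width: 0.6
gripper_force: 11.5
```

Emit:
arm_command --motion '[{"offset": [-0.03, 0, 0], "spin": 0}, {"offset": [-0.05, 0, 0], "spin": 0}, {"offset": [-0.05, 0, -0.01], "spin": 0}, {"offset": [0, 0.0, -0.05], "spin": 0}, {"offset": [0, 0, -0.05], "spin": 0}]'

```text
time_s: 52.55
ee_pos: [386.4, -78.5, 200.0]
ee_rot: [-180.0, -0.0, -3.4]
force: [1.7, 1.0, -0.7]
gripper_width: 0.5
gripper_force: 0.0
```

Emit:
arm_command --motion '[{"offset": [-0.03, -0.04, -0.03], "spin": 0}, {"offset": [0, -0.05, 0], "spin": 0}, {"offset": [0, -0.05, 0], "spin": 0}, {"offset": [0, 0, 0], "spin": 0}, {"offset": [0, 0, 0], "spin": 0}]'

```text
time_s: 53.18
ee_pos: [365.3, 62.8, 228.9]
ee_rot: [180.0, -0.0, -3.3]
force: [0.2, 0.9, 0.8]
gripper_width: 0.6
gripper_force: 0.0
```

```bash
python3 - <<'E'
from plan import *
np.set_printoptions(precision=1,suppress=True)
im,d=env.grab_frame('top'); P=cloud('top',d)
for t,z in(('drawer_front',70),('latch_grip',167),('stay_knob',180)):
    for r in env.pinpoint('top',t)[:2]: print(t,round(r['score'],2),onz('top',r['location'],z))
for a,b in((525,550),(570,600),(605,630)):
    q=P[(P[...,0]>a)&(P[...,0]<b)&(P[...,1]>-330)&(P[...,1]<-255)&(P[...,2]>110)&(P[...,2]<170)]; print(a,len(q),np.median(q,axis=0) if len(q) else '')
q=P[(abs(P[...,0]-577)<60)&(abs(P[...,1]+203)<60)&(P[...,2]>160)&(P[...,2]<185)]
print(len(q),cv2.minAreaRect(q[:,:2].astype(np.float32)))
q=P[(abs(P[...,2]-140)<6)&(abs(P[...,1]+200)<100)&(P[...,0]>450)&(P[...,0]<640)];print('lid front x',np.percentile(q[:,0],.5))
cv2.imwrite('pics/t13.png',cv2.resize(im[80:300,130:450],None,fx=2.4,fy=2.4,interpolation=cv2.INTER_CUBIC))
E
```

```text
drawer_front 0.62 [ 520.7 -192.8   70. ]
drawer_front 0.59 [748.9 163.9  70. ]
latch_grip 0.59 [ 579.5 -205.1  167. ]
stay_knob 0.76 [ 517.8 -411.9  180. ]
525 208 [ 537.3 -292.1  140.9]
570 250 [ 584.8 -292.4  140.8]
605 212 [ 617.2 -292.1  140.9]
151 ((576.2820434570312, -201.7491455078125), (83.84535217285156, 17.800281524658203), 0.41614431142807007)
lid front x 514.2024402385974
```

View pics/t13.png

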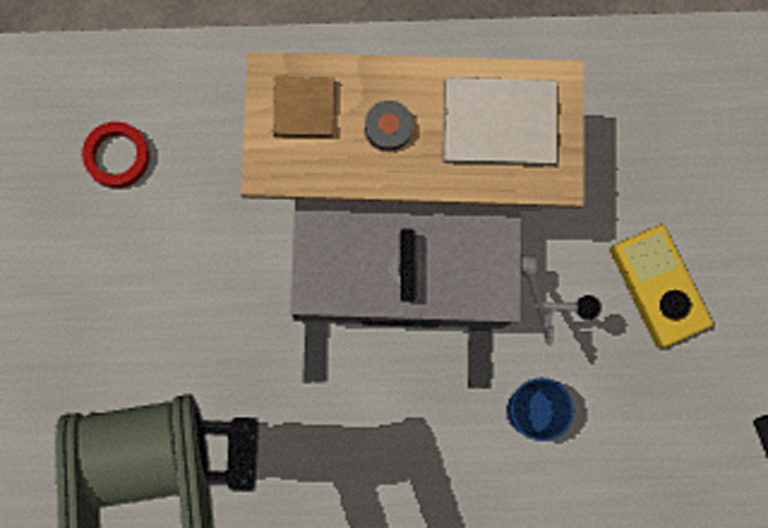

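```bash
python3 - <<'E'
from h import *
A=[]
for k in range(4):
    im,d=env.grab_frame('top'); g=im.max(2)
    P=np.zeros((384,512,3)); m=env.camera_model('top')
    v,u=np.mgrid[:384,:512]; 
    c=(576,-202,176); pu,pv,_=proj('top',c)
    w=(abs(u-pu)<8)&(abs(v-pv)<20)
    wt=np.clip(60-g.astype(float),0,40)*w
    pts=np.array([onz('top',(a,b),176)[:2] for a,b in zip(u[wt>0],v[wt>0])]); W=wt[wt>0]
    mu=(pts*W[:,None]).sum(0)/W.sum(); C=((pts-mu)*W[:,None]).T@(pts-mu); e,V=np.linalg.eigh(C); a=V[:,1]
    an=np.degrees(np.arctan2(a[1],a[0])); A.append((an+90)%180-90)
    # lid left & right side edges: strongest vertical gradient per row
gx=np.abs(cv2.Sobel(cv2.GaussianBlur(im,(3,3),0).max(2).astype(np.float32),cv2.CV_32F,1,0))
for y0 in(-66,):
    pts=[]
    for x in np.arange(525,635,3):
        pu,pv,_=proj('top',(x,y0-0.058*(x-558)+5.,140)); r=int(round(pv)); s=gx[r,int(pu)-6:int(pu)+7]; j=s.argmax()+int(pu)-6
        pts.append(onz('top',(j,r),140)[:2])
    l=cv2.fitLine(np.array(pts,np.float32),cv2.DIST_HUBER,0,.01,.01).ravel(); print('left edge',np.degrees(np.arctan2(l[1],l[0])),l[2:],np.std(np.array(pts)[:,1]))
print('handle',A)
E
```

```text
left edge -1.2460649 [559.2699   -61.049446] 1.8528651925008308
handle [np.float64(-1.4673693071420644), np.float64(-1.4810707372403158), np.float64(-1.4260664676716033), np.float64(-1.4207991367346722)]
```

```bash
python3 -c "
from h import *
print(env.job_done())"
```

```text
the job is handed in; nothing more can be done
None
```

I handed the job in at about 53 s on the robot's clock: three tins upright in the rear compartment, stay lifted, lid shut and latched, drawer pushed to its stop, and cup, tape roll and meter never touched; the handle measured within about 2° of its full turn, against a firm stop.

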